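# Put the cheese press under load with its loose crank

## Robot

A 6-joint arm with a two-finger parallel gripper is mounted at the origin on a cart in front of the work surface, level with it; the furniture and walls round the work are solid. World frame = base frame: x ahead of the robot, y to its left, z up, the work surface at z = 0. Lengths are in m, angles in rad, forces in N, time in s.
With the tool pointing down it reaches from about 0.325 to 0.9 m from the base axis. Payload 6.1 kg.
Tool frame: the origin (TCP) lies at the very end of the fingers, on their centre line; the grasp point (between the pads) lies 19 mm behind it (bot.hold_point_z is the distance from the TCP to the grasp point, in m); z points along the fingers, y is the line along which they close (so a half turn about z gives the same grasp; the last joint's range is limited). The gripper opens to 85 mm and grips with 20 to 120 N. Pads are 22 mm wide; open, the fingers measure 114 mm over their backs; the gripper's body (76 mm by 85 mm) begins 54 mm behind the grasp point. The pads swing forward as they close: fully open they stand 13 mm farther back than shut.
Start: joints at [1.221, 0.22, 1.526, -0, 1.395, -0.126], TCP at [0.139, 0.609, 0.231] pointing down, gripper open.
Joint ranges: [-2.98, 2.98], [-0.91, 2.08], [0.09, 2.57], [-1.24, 4.39], [0.2, 2.65], [-2.68, 2.68]. Speed limits (rad/s): [2.57, 2.57, 3.01, 3.14, 3.14, 3.14].

## Interface

Orientations are given as a rotation vector (axis times angle).
In Python, from cell import bot, read_camera gives the robot as it stands.
- The arm moves only by the tool step_arm, never from a script. Its argument "steps" is a list of rows, each a list of 7 numbers: the shift along the tool's x, y, z scaled (see below), then the turn, a rotation vector about the tool's x, y, z scaled (see below), then the opening in per cent of the stroke, from 0 (shut) to 100 (fully open). A call has 1 to 5 rows; each row shifts and turns the commanded pose from where the row before left it, along the tool's axes as they then stand; what a row does not reach is not made up. The controller multiplies each number of a shift by 20 cm and each number of a turn by 180 degrees. A row lasts 1/8 s, in which the tool goes at most 62.5 mm and 10.7 degrees, less where a joint would pass 70% of its speed; a pose out of reach is approached as far as the arm can. A call with a number of a shift or a turn outside -1 to 1 is refused whole. A call with a gripper value outside its range is refused whole. The fingers move at their own pace and stop on an object; "squeeze" is the grip in N (left out, the last holds). Time passes only in rows, so rows that do not move let the fingers close. It gives the time, the measured TCP pose, the force, the opening and the grip force at its end, in the units of the state.
- bot.read_state(): the state, without advancing time (a new reading comes with each control period).
- read_camera(name): name is "side" or "top" or "wrist"; returns a dict with "img" (420x560x3 uint8, red, green, blue), "fx", "fy", "cx", "cy" (pixels), "k1" (the pictures are not rectified: a ray, as slopes to the right and down, at radius r is drawn at 1 + k1 r^2 times it, then the intrinsics apply), "camera_from_world" (4x4, takes a point from world to camera coordinates); the wrist camera has in their place "T_tool_cam" (4x4, takes a point from camera to tool coordinates, whose origin is the TCP and whose axes are the flange's). Camera axes: x right, y up, looking along -z (the intrinsics and any distortion apply to the point x, -y, -z); pixel columns grow to the right and rows downward; lengths in m; the calibration is good to about 2 mm. A picture is of the moment at which its call begins: read the wrist's pose just before it. There is no depth.
- bot.job_done(): hands the job in; it is judged then, once.
The state is a dict: "time": time; "joints": joint angles; "joint_velocities": joint speeds; "tau": joint torques, N m; "tool_pos": TCP position; "orientation": TCP orientation; "force": force on the tool from outside, world axes, zero at the start; "ft_torque": the same for the moment, N m; "finger_gap": opening from 0.0 (shut) to 1.0 (fully open); "grip_force": force on a finger pad.
Only numpy, scipy, OpenCV 4.12 (cv2) and the standard library are available. Lean on these libraries where they do the work, as an engineer would, in place of code of your own. Each camera call takes 0.05 s, during which the arm holds its last target. There are 200 camera calls.

## Task

The filled cheese mould is standing in the screw press. Fit the loose crank fully home onto the square end of the press spindle and wind it clockwise (seen from above) until the spring-loaded foot presses on the lid inside the mould with about 20 kg, which is when the edge of the dark sleeve is on the green ring; do not over-tighten it. Then let go and leave the crank seated on the spindle, without disturbing the other things on the worktop.

Things in the scene. Friction and masses are not known exactly. Their poses are not given: they have to be found in the camera images.
- press: Screw press fixed to the worktop: beech board 110 x 180 x 18 mm with a steel drip tray, two columns, aluminium cross-beam (36 x 180 mm, top 134 mm up) with a brass nut and dome nuts on it (up to 143 mm). Origin: centre of the underside; the pouring lip is at -x, y runs along the beam, z up. The vertical spindle turns on this z axis.
- square_end (a point): Foot of the spindle's square end, on its axis: the top face of a round collar (30 mm wide) on which a seated crank rests, 169 mm up before winding. The square is 14 x 14 mm, flats across this frame's x and y, 22 mm high plus a 4 mm conical tip. It turns with the spindle and sinks 8 mm per full clockwise turn.
- crank: Loose crank, 0.26 kg, lying socket down. Origin: centre of the hub's underside. Hub: dark steel block 30 x 30 x 30 mm, flats across x and y, with a square socket open below, 15.6 mm wide, 27 mm deep; it fits in any quarter turn. Flat aluminium arm along +x, 18 mm wide, 12 mm high, flush with the underside. Carry it by the hub, gripped across y. Seated, its origin is at square_end.
- grip_mid (a point): Middle of the crank's upright brown wooden grip: 22 mm in diameter, 36 mm long (14 to 50 mm above the crank's underside), its axis 55 mm from the hub's axis along the crank's +x. The grip spins freely on its pin, so a gripper can hold it without turning while winding. A wall cabinet overhangs behind the press (x over 0.62, from z = 0.58 m up): keep lifts there short.
- screw (a joint): Angle the spindle has been turned, rad, 0 at the start, growing clockwise seen from above. Self-locking. Turning it slowly takes a push on the crank's grip, along its circle, of about 7 N unloaded plus 2.3 N per 100 N (10 kg) of pressing load: about 11.5 N at 20 kg, 14 N at 30 kg. Read at a halt after slow winding it is about 1.5 N less, after fast winding about 3 N less.
- ram: What goes down: spindle, dark spring sleeve (29 mm wide) below the beam and, on a stem under it, the white press foot (54 mm) reaching into the mould. Origin: the press's origin, less the descent. Under load the stem slides up into the sleeve, 40 N per mm; the sleeve's edge reaches the stem's green ring at 120 N and leaves it at 300 N; a thin red ring lies below.
- mould: White slotted plastic mould, 95 mm wide, 45 mm high, fixed on the press's tray. Inside lies a white lid (follower), 20 to 27 mm below the rim; how deep differs each time and can hardly be seen. The foot starts 14 mm below the rim, so it meets the lid after 6 to 13 mm of descent. Origin: centre of the underside.
- salt: Bystander, to be left alone: salt shaker, white, 42 x 80 mm. Origin: centre of its underside.
- jar_red: Bystander, to be left alone: spice jar with a red cap, 43 x 96 mm. Origin: centre of its underside.
- jar_green: Bystander, to be left alone: spice jar with green content and a black cap, 43 x 96 mm. Origin: centre of its underside.
- dish: Bystander, to be left alone: tea saucer, 109 mm wide, 14 mm high. Origin: centre of its underside.
- glass: Bystander, to be left alone: tulip tea glass, 58 x 90 mm. Origin: centre of its underside.
- spoon: Bystander, to be left alone: teaspoon, 128 mm long, lying flat. Origin: centre of its underside.
Not all that is in view belongs to the job. Leave any yellow look-alike of the crank alone.

How it is judged:
By the outcome, as a careful person would: the job done as asked, in the order asked, and still so for the second after the job is handed in, with the robot touching nothing.
It also fails if it takes over 72 s, if anything falls off the work surface, if the arm or the gripper's body presses on something with over 40 N, if the wrist force passes 120 N, or if a joint passes its speed limit or range.

## Working session

There is one attempt and no reset: what is moved stays moved. The work goes in short steps, Python scripts to look and compute and a tool call to move; the robot and the scene stay as the last step left them, time stands still between calls to the robot, and variables do not carry over. Pictures are saved under pics/ and viewed, at most 10 in all, crops included, and the job is handed in when it is done.

Besides the shell and the picture viewer there is one more tool, called after "Request:" as name(argument=value, ...), one argument or row to a line, values as JSON. step_arm: Moves the arm, as the interface text tells. Its arguments: {"type":"object","properties":{"steps":{"type":"array"},"squeeze":{"type":"number"}},"required":["steps"]}

```bash
ls; mkdir -p pics; cat > h.py <<'E'
import numpy as np,cv2
from cell import bot,read_camera
from scipy.spatial.transform import Rotation as R
def cam(n):
    s=bot.read_state(); c=read_camera(n)
    if n=="wrist":
        T=np.eye(4);T[:3,:3]=R.from_rotvec(s["orientation"]).as_matrix();T[:3,3]=s["tool_pos"]
        c["W"]=T@np.array(c["T_tool_cam"])
    else: c["W"]=np.linalg.inv(np.array(c["camera_from_world"]))
    return c
def save(c,f): cv2.imwrite(f,c["img"][:,:,::-1])
def ray(c,u,v):
    K=np.array([[c["fx"],0,c["cx"]],[0,c["fy"],c["cy"]],[0,0,1.]])
    p=cv2.undistortPoints(np.array([[[u,v]]],float),K,np.array([c["k1"],0,0,0.]))[0,0]
    d=c["W"][:3,:3]@np.array([p[0],-p[1],-1]);return c["W"][:3,3],d/np.linalg.norm(d)
def onz(c,u,v,z):
    o,d=ray(c,u,v);return o+d*(z-o[2])/d[2]
def tri(*rs):
    A=sum(np.eye(3)-np.outer(d,d) for o,d in rs);b=sum((np.eye(3)-np.outer(d,d))@o for o,d in rs)
    p=np.linalg.solve(A,b);return p,[np.linalg.norm(np.cross(p-o,d)) for o,d in rs]
def proj(c,P):
    q=np.linalg.inv(c["W"])@np.append(P,1);x,y=q[0]/-q[2],-q[1]/-q[2];f=1+c["k1"]*(x*x+y*y)
    return c["fx"]*x*f+c["cx"],c["fy"]*y*f+c["cy"]
E
python3 - <<'E'
from h import *
print(bot.read_state())
for n in("top","side"):
    c=cam(n);save(c,f"pics/{n}0.png");print(n,c["W"].round(3).tolist(),c["fx"],c["k1"])
E
```

```text
pics
{'time': 0.0, 'joints': array([ 1.22088383e+00,  2.21285510e-01,  1.52757821e+00,  2.18102223e-05,
        1.39467420e+00, -1.26076367e-01]), 'joint_velocities': array([-0.00209187,  0.00107145, -0.00079949, -0.00042559, -0.00041178,
        0.00085296]), 'tau': array([-2.17635330e-03, -4.96889520e+01, -3.89399743e+01, -3.28725937e-04,
        1.08540145e-02,  2.53592526e-05]), 'tool_pos': array([0.13851275, 0.60885914, 0.23017985]), 'orientation': array([-3.5081972e-01, -3.1214594e+00,  2.9610838e-03]), 'force': array([ 0.44230913,  0.48974131, -1.28751836]), 'ft_torque': array([-0.04456536,  0.00509884,  0.02644941]), 'grip_force': 0.0, 'finger_gap': 0.9978133660822538}
top [[0.013, 0.991, -0.131, 0.39], [-1.0, 0.013, -0.007, -0.011], [-0.005, 0.131, 0.991, 1.347], [0.0, 0.0, 0.0, 1.0]] 475.6970439435314 -0.08891841441972172
side [[-0.958, 0.111, -0.266, 0.191], [-0.288, -0.397, 0.871, 1.18], [-0.009, 0.911, 0.412, 0.683], [0.0, 0.0, 0.0, 1.0]] 461.10175620956954 -0.05844825736572084
```

View pics/top0.png

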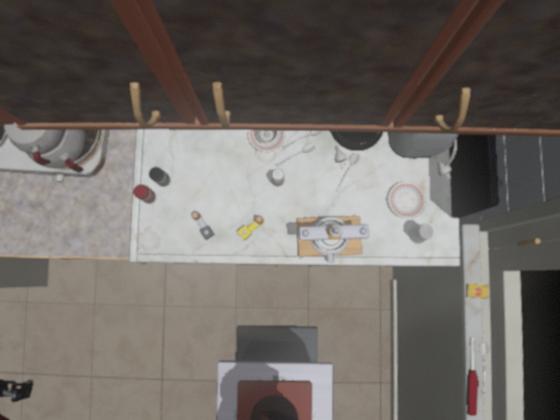

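View pics/side0.png

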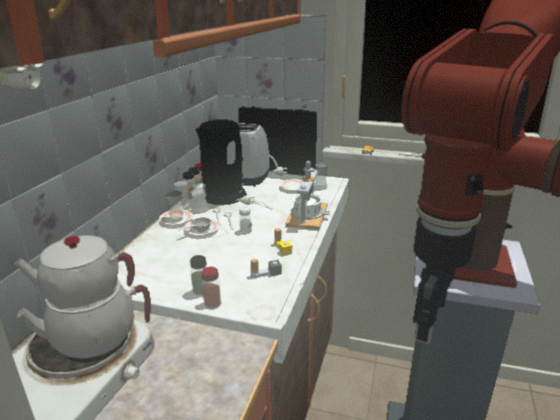

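The top view shows the crank's hub at (208,233) and its grip at (196,215). The press spindle is at about (334,228), with the lip pointing towards the robot. In the side view the hub is at (275,267), the grip at (254,266) and the spindle top at about (308,165). Next come the coarse positions.

```bash
python3 - <<'E'
from h import *
t=cam("top");s=cam("side")
print("hub",tri(ray(t,208,233),ray(s,275,264)),onz(t,208,233,.03))
print("grip",tri(ray(t,196,215),ray(s,254,261)),onz(t,196,215,.05))
print("spindle",tri(ray(t,334,228),ray(s,308,165)),onz(t,334,228,.19))
print("lip",onz(t,331,258,.03),"beam",onz(t,304,233,.134),onz(t,367,231,.134))
a=t["img"][185:270,180:385];b=s["img"][145:285,240:345]
cv2.imwrite("pics/crop.png",np.vstack([cv2.resize(a[:,:,::-1],(800,332),interpolation=3)]))
cv2.imwrite("pics/crops.png",cv2.resize(b[:,:,::-1],None,fx=4.2,fy=4.2,interpolation=3))
print(cam("wrist")["T_tool_cam"])
E
```

```text
hub (array([0.50684527, 0.19213533, 0.02404947]), [np.float64(0.00019476737065082783), np.float64(0.000194767370650682)]) [0.50612987 0.19117555 0.03      ]
grip (array([0.55413554, 0.22390096, 0.04439519]), [np.float64(0.00027029946729215885), np.float64(0.00027029946729240296)]) [0.55369108 0.22296769 0.05      ]
spindle (array([ 0.50504923, -0.14279969,  0.18358077]), [np.float64(0.003988162499251563), np.float64(0.003988162499251608)]) [ 0.50831931 -0.14131224  0.19      ]
lip [ 0.44132555 -0.15103277  0.03      ] beam [ 0.50023836 -0.07079019  0.134     ] [ 0.50734711 -0.23250166  0.134     ]
[[-4.57591410e-04  9.60509145e-01  2.78248043e-01  7.12885272e-02]
 [ 9.99999825e-01  3.34967606e-04  4.88240203e-04 -1.53008345e-03]
 [ 3.75755100e-04  2.78248217e-01 -9.60509130e-01 -1.43038467e-01]
 [ 0.00000000e+00  0.00000000e+00  0.00000000e+00  1.00000000e+00]]
```

View pics/crops.png

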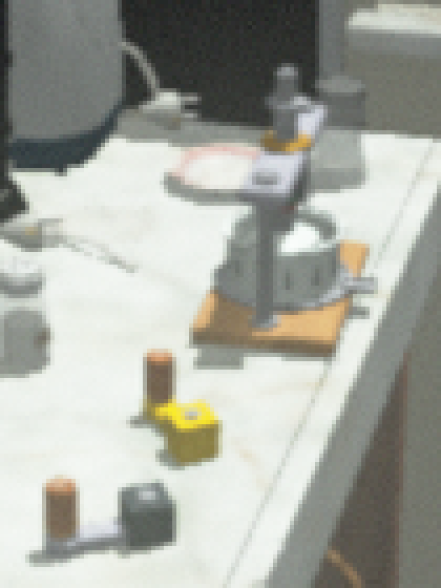

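The yellow look-alike is separate. The crank is the grey one at (0.506,0.192), with its +x yawed about 34°, and the press is at (0.507,-0.143). Moving above the crank.

Request:
step_arm(
  steps=[
    [-0.2255, -0.1625, 0, 0, 0, 0, 100],
    [-0.2255, -0.1625, 0, 0, 0, 0, 100],
    [-0.2255, -0.1625, 0, 0, 0, 0, 100],
    [-0.2255, -0.1625, 0, 0, 0, 0, 100],
    [-0.2255, -0.1625, 0, 0, 0, 0, 100],
  ],
)

```text
time: 0.88
tool_pos: [0.3234, 0.3995, 0.2314]
orientation: [0.35, 3.122, 0.001]
force: [0.8, 0.1, -0.2]
finger_gap: 1.004
grip_force: 0.0
```

Request:
step_arm(
  steps=[
    [-0.2255, -0.1625, 0, 0, 0, 0, 100],
    [-0.2255, -0.1625, 0, 0, 0, 0, 100],
    [-0.2255, -0.1625, 0, 0, 0, 0, 100],
    [-0.2255, -0.1625, 0, 0, 0, 0, 100],
    [-0.2255, -0.1625, 0, 0, 0, 0, 100],
  ],
)

```text
time: 1.5
tool_pos: [0.5073, 0.1909, 0.2315]
orientation: [0.351, 3.122, 0.0]
force: [-0.3, 0.2, 0.0]
finger_gap: 1.0
grip_force: 0.0
```

Request:
step_arm(
  steps=[
    [0, 0, 0, 0, 0, -0.052, 100],
    [0, 0, 0, 0, 0, -0.052, 100],
    [0, 0, 0, 0, 0, -0.052, 100],
    [0, 0, 0, 0, 0, -0.052, 100],
    [0, 0, 0, 0, 0, -0.052, 100],
  ],
)

```text
time: 2.12
tool_pos: [0.5063, 0.1923, 0.2312]
orientation: [0.926, -3.002, 0.0]
force: [0.5, 0.2, -0.2]
finger_gap: 0.999
grip_force: 0.0
```

```bash
python3 - <<'E'
from h import *
s=bot.read_state();print(s["tool_pos"],s["joints"],s["time"],s["force"],R.from_rotvec(s["orientation"]).as_matrix().round(3))
c=cam("wrist");save(c,"pics/w1.png")
for P in [(.506,.192,.03),(.554,.224,.05)]:print(proj(c,P))
E
```

```text
[0.50626642 0.19233722 0.23120807] [ 2.17436202e-01  2.11850827e-02  1.74454816e+00 -2.10267266e-05
  1.37603149e+00 -1.95166369e+00] 2.125 [ 0.49426528  0.21697008 -0.24669757] [[-0.826 -0.563 -0.   ]
 [-0.563  0.826 -0.   ]
 [ 0.     0.    -1.   ]]
(np.float64(276.83306080837633), np.float64(186.12949707745037))
(np.float64(276.3322242522497), np.float64(239.62048647709304))
```

View pics/w1.png

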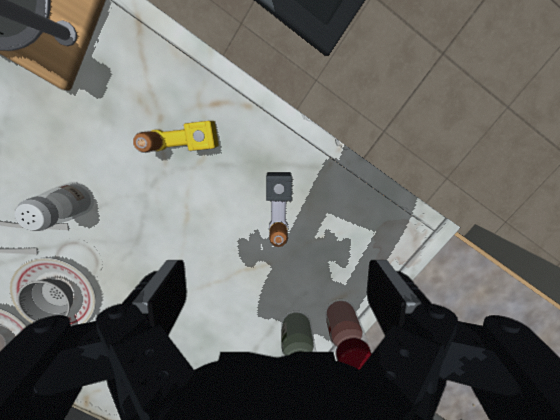

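The wrist view shows the hub at (279,186), the grip at (278,234) and the yellow decoy at (200,136). Both crank points are within about 3 px of prediction. Descending for a closer look.

Request:
step_arm(
  steps=[
    [0, 0, 0.2, 0, 0, 0, 100],
    [0, 0, 0.2, 0, 0, 0, 100],
    [0, 0, 0.2, 0, 0, 0, 100],
    [0, 0, 0, 0, 0, 0, 100],
  ],
)

```text
time: 2.68
tool_pos: [0.5033, 0.1918, 0.1079]
orientation: [0.913, -2.998, -0.001]
force: [-1.0, 0.0, 0.5]
finger_gap: 1.001
grip_force: 0.0
```

```bash
python3 - <<'E'
from h import *
c=cam("wrist");save(c,"pics/w2.png");print(bot.read_state()["tool_pos"])
g=c["img"].astype(int);hsv=cv2.cvtColor(c["img"],cv2.COLOR_RGB2HSV)
for nm,m in (("dark",(g.max(2)<110)),("brown",(hsv[:,:,0]<18)&(hsv[:,:,1]>110)&(hsv[:,:,2]>60))):
    m=m.astype(np.uint8);m[330:]=0
    cs,_=cv2.findContours(m,0,2)
    for k in cs:
        a=cv2.contourArea(k)
        if a>150: print(nm,a,cv2.minAreaRect(k),cv2.boundingRect(k))
E
```

```text
[0.50525927 0.19218086 0.11042445]
dark 4392.5 ((113.84485626220703, 320.01953125), (64.30148315429688, 174.2520294189453), 65.170654296875) (22, 260, 165, 70)
dark 1330.0 ((521.0, 267.0), (64.0, 76.0), 90.0) (483, 235, 77, 65)
dark 588.5 ((9.5, 252.0), (19.0, 54.0), 0.0) (0, 225, 20, 55)
dark 25921.0 ((388.0, 239.0), (286.0, 180.0), 0.0) (245, 149, 287, 181)
dark 1197.5 ((94.60127258300781, 162.4927215576172), (81.73290252685547, 36.47075271606445), 9.92624568939209) (56, 143, 81, 41)
dark 640.0 ((175.0, 150.5), (49.0, 34.0), 90.0) (158, 126, 35, 50)
dark 810.5 ((10.5, 65.5), (21.0, 55.0), 0.0) (0, 38, 22, 56)
dark 1196.0 ((464.5, 127.5), (255.0, 189.0), 90.0) (370, 0, 190, 256)
dark 2694.0 ((314.5, 25.5), (51.0, 103.0), 90.0) (263, 0, 104, 52)
dark 196.5 ((254.4078369140625, 28.019092559814453), (90.80865478515625, 51.91962814331055), 9.335000038146973) (213, 0, 83, 62)
brown 400.0 ((277.5000305175781, 303.0000305175781), (23.33452033996582, 21.920310974121094), 45.0) (265, 292, 26, 23)
brown 785.0 ((67.98375701904297, 153.70440673828125), (32.5201416015625, 47.034454345703125), 43.83086395263672) (46, 143, 51, 33)
```

View pics/w2.png

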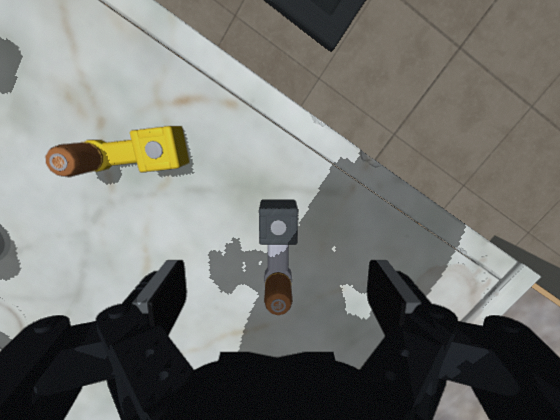

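The closer view shows the hub's top disc at (278.5,228), the hub's top face spanning x 260–297, and the grip's top at (277.5,307). The fingers straddle x≈277.

```bash
python3 - <<'E'
from h import *
c=cam("wrist");c1=dict(c);s=bot.read_state()
T=np.eye(4);T[:3,:3]=R.from_rotvec([0.926,-3.002,0]).as_matrix();T[:3,3]=[.50627,.19234,.23121];c1["W"]=T@np.array(c["T_tool_cam"])
g=c["img"]
for img,cc in((cv2.imread("pics/w1.png"),c1),(cv2.imread("pics/w2.png"),c)):
    pass
print("hub",tri(ray(c1,279,188.5),ray(c,278.5,228)))
h=onz(c,278.5,228,.03);g=onz(c,277.5,308,.05);print(h,g,np.linalg.norm((g-h)[:2]),np.degrees(np.arctan2(*(g-h)[1::-1])))
e0,e1=onz(c,260.5,242,.03),onz(c,297.5,242,.03);print("front edge",e0,e1,np.linalg.norm(e1-e0))
Rm=R.from_rotvec(s["orientation"]).as_matrix();d=h-s["tool_pos"]
print("pos",s["tool_pos"],"tool delta",Rm.T@d,"yaw toolx",np.degrees(np.arctan2(Rm[1,0],Rm[0,0])))
E
```

```text
hub (array([0.50218226, 0.19161848, 0.05848031]), [np.float64(0.00039426118420838306), np.float64(0.00039426118420831996)])
[0.51061103 0.19708457 0.03      ] [0.55869481 0.22838419 0.05      ] 0.0573734822356699 33.06168935726599
front edge [0.52810259 0.19185585 0.03      ] [0.51194596 0.21594648 0.03      ] 0.02900681512777297
pos [0.50673871 0.19250388 0.11219241] tool delta [-0.00574287  0.00165398  0.082194  ] yaw toolx -146.0872651349108
```

Request:
step_arm(
  steps=[
    [-0.025, 0.008, 0.15, 0, 0, 0, 100],
    [0, 0, 0, 0, 0, 0, 100],
    [0, 0, 0, 0, 0, 0, 100],
    [0, 0, 0, 0, 0, 0, 100],
  ],
)

```text
time: 3.28
tool_pos: [0.5108, 0.1968, 0.0832]
orientation: [-0.917, 3.002, -0.0]
force: [0.0, 0.1, 0.8]
finger_gap: 1.001
grip_force: 0.0
```

```bash
python3 - <<'E'
from h import *
c=cam("wrist");save(c,"pics/w3.png");s=bot.read_state()
g=c["img"].astype(int);hsv=cv2.cvtColor(c["img"],cv2.COLOR_RGB2HSV)
sub=c["img"][:,:,:].max(2)
m=(sub<75).astype(np.uint8);m[:, :235]=0;m[:,325:]=0;m[335:]=0;m[:170]=0
cs,h=cv2.findContours(m,cv2.RETR_CCOMP,2)
for k,hh in zip(cs,h[0]):
    a=cv2.contourArea(k)
    if a>60: print("hole" if hh[3]>=0 else "out",a,k.mean(0).round(1),cv2.boundingRect(k),cv2.minAreaRect(k))
b=((hsv[:,:,0]<18)&(hsv[:,:,1]>110)&(hsv[:,:,2]>60)).astype(np.uint8);print(cv2.boundingRect(cv2.findNonZero(b[:,235:325].copy())))
np.set_printoptions(linewidth=200)
print(s["tool_pos"],np.degrees(np.arctan2(*R.from_rotvec(s["orientation"]).as_matrix()[1::-1,0])))
cv2.imwrite("pics/w3c.png",cv2.resize(c["img"][160:400,200:360,::-1],None,fx=2.4,fy=2.4,interpolation=2))
E
```

```text
out 697.0 [[278.9 292.7]] (263, 275, 32, 39) ((278.00830078125, 293.7410888671875), (37.529422760009766, 31.050512313842773), 88.02507019042969)
out 130.5 [[296.2 230.1]] (287, 211, 14, 35) ((296.8401794433594, 228.7306671142578), (12.272306442260742, 35.99266052246094), 12.33908748626709)
out 356.0 [[283. 201.]] (258, 195, 43, 15) ((279.5010986328125, 200.2382049560547), (42.47447204589844, 13.55770206451416), 5.440331935882568)
(29, 277, 29, 47)
[0.51052955 0.19670895 0.08285699] -146.027829546968
```

View pics/w3c.png

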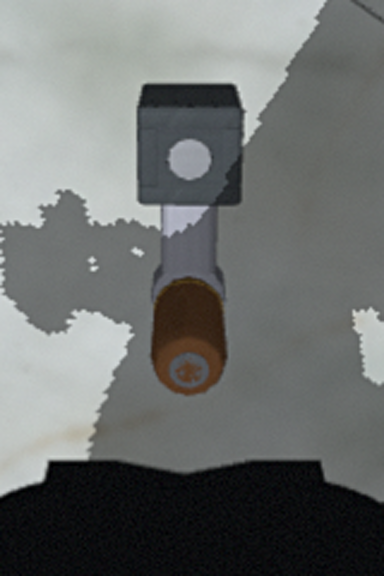

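The crop shows the hub disc at pixel (278.8,226.3), the front edge of the hub's top face at row 245.4 (columns 257–301), and the grip's top at (277.9,314.6).

```bash
python3 - <<'E'
from h import *
c=cam("wrist");s=bot.read_state();c1=dict(c)
T=np.eye(4);T[:3,:3]=R.from_rotvec([0.926,-3.002,0]).as_matrix();T[:3,3]=[.50627,.19234,.23121];c1["W"]=T@np.array(c["T_tool_cam"])
print("tri",tri(ray(c1,279,188.5),ray(c,278.8,226.3)))
h=onz(c,278.8,226.3,.03);g=onz(c,277.9,314.6,.05);print(h,g,np.linalg.norm((g-h)[:2]),np.degrees(np.arctan2(*(g-h)[1::-1])))
print("edge len",np.linalg.norm(onz(c,257,245.4,.03)-onz(c,301,245.4,.03)))
Rm=R.from_rotvec(s["orientation"]).as_matrix()
print("tool delta",Rm.T@(h-s["tool_pos"]),s["tool_pos"])
E
```

```text
tri (array([0.50685841, 0.19547566, 0.0306646 ]), [np.float64(7.730440521029509e-05), np.float64(7.730440521027918e-05)])
[0.50709175 0.19554539 0.03      ] [0.55301347 0.22572606 0.05      ] 0.054951588347462804 33.31371925772847
edge len 0.03034894710877612
tool delta [0.00340022 0.00092865 0.05254498] [0.510331   0.19665373 0.08255166]
```

Height (0.031 m), arm length (55.0 mm) and hub width (30.3 mm) all match the given sizes. Descending and gripping.

Request:
step_arm(
  steps=[
    [0.017, 0.005, 0.15, 0, 0, 0.004, 100],
    [0, 0, 0.15, 0, 0, 0, 100],
    [0, 0, 0.092, 0, 0, 0, 100],
    [0, 0, 0, 0, 0, 0, 100],
    [0, 0, 0, 0, 0, 0, 100],
  ],
  squeeze=60,
)

```text
time: 4.0
tool_pos: [0.5071, 0.1957, 0.0039]
orientation: [-0.899, 3.009, -0.0]
force: [0.0, -0.1, -0.2]
finger_gap: 0.998
grip_force: 0.0
```

Request:
step_arm(
  steps=[
    [0, 0, 0, 0, 0, 0, 0],
    [0, 0, 0, 0, 0, 0, 0],
    [0, 0, 0, 0, 0, 0, 0],
    [0, 0, 0, 0, 0, 0, 0],
    [0, 0, 0, 0, 0, 0, 0],
  ],
)

```text
time: 4.62
tool_pos: [0.5067, 0.1956, 0.0035]
orientation: [-0.899, 3.009, 0.0]
force: [-0.6, -0.2, 6.5]
finger_gap: 0.345
grip_force: 60.4
```

Gripped (gap 29.3 mm, 60 N). Next: lift, turn towards the press yaw, and carry to beyond the spindle so the wrist camera can see it.

Request:
step_arm(
  steps=[
    [0, 0, -0.15, 0, 0, 0, 0],
    [0, 0, -0.27, 0, 0, 0.0575, 0],
    [0, 0, -0.27, 0, 0, 0.0575, 0],
    [0, 0, -0.27, 0, 0, 0.0575, 0],
    [0, 0, -0.27, 0, 0, 0, 0],
  ],
)

```text
time: 5.25
tool_pos: [0.5053, 0.1952, 0.2495]
orientation: [0.057, -3.139, 0.001]
force: [0.5, 0.9, -3.5]
finger_gap: 0.336
grip_force: 60.0
```

Request:
step_arm(
  steps=[
    [-0.0146, -0.15, 0, 0, 0, 0, 0],
    [-0.0146, -0.26, 0, 0, 0, 0, 0],
    [-0.0146, -0.26, 0, 0, 0, 0, 0],
    [-0.0146, -0.26, 0, 0, 0, 0, 0],
    [-0.0146, -0.26, 0, 0, 0, 0, 0],
  ],
)

```text
time: 5.88
tool_pos: [0.5292, -0.0433, 0.2477]
orientation: [0.061, -3.139, -0.001]
force: [-0.7, 1.0, -2.1]
finger_gap: 0.339
grip_force: 60.0
```

Request:
step_arm(
  steps=[
    [-0.0146, -0.26, 0, 0, 0, 0, 0],
    [-0.0146, -0.2375, 0, 0, 0, 0, 0],
    [0, 0, 0, 0, 0, 0, 0],
    [0, 0, 0, 0, 0, 0, 0],
  ],
)

```text
time: 6.38
tool_pos: [0.539, -0.1405, 0.2478]
orientation: [0.059, -3.139, -0.002]
force: [0.1, 0.6, -2.9]
finger_gap: 0.341
grip_force: 60.3
```

```bash
python3 - <<'E'
from h import *
s=bot.read_state();c=cam("wrist");save(c,"pics/w4.png")
print(s["tool_pos"],s["joints"],s["force"],s["ft_torque"],np.degrees(np.arctan2(*R.from_rotvec(s["orientation"]).as_matrix()[1::-1,0])))
np.save("w4W.npy",c["W"])
E
```

```text
[ 0.5389622  -0.14054377  0.24776607] [-3.96968382e-01  4.91732018e-02  1.68453225e+00  4.88899312e-04
  1.41026030e+00 -2.00568868e+00] [ 0.10117713  0.60041216 -2.88041814] [0.05546802 0.01029952 0.01269796] -177.83154643827464
```

View pics/w4.png

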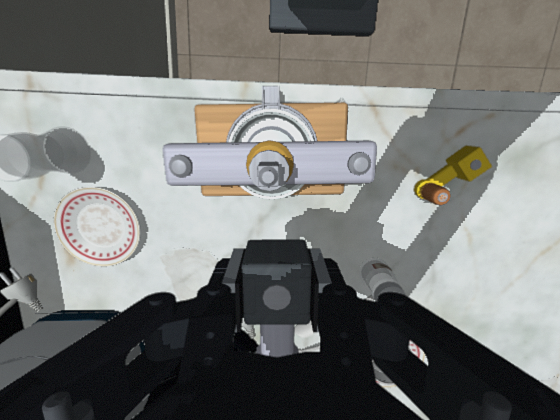

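The held hub is at (275,298). The spindle's square tip is at about (268,177), the beam runs from (165,163) to (375,163), and the lip is at (271,97). I'll take a second view shifted 40 mm sideways and put both crops into one picture.

Request:
step_arm(
  steps=[
    [0, 0.2, 0, 0, 0, 0, 0],
    [0, 0, 0, 0, 0, 0, 0],
    [0, 0, 0, 0, 0, 0, 0],
    [0, 0, 0, 0, 0, 0, 0],
  ],
)

```text
time: 6.92
tool_pos: [0.5381, -0.101, 0.249]
orientation: [-0.061, 3.141, -0.0]
force: [0.8, 0.0, -3.5]
finger_gap: 0.342
grip_force: 60.6
```

```bash
python3 - <<'E'
from h import *
s=bot.read_state();c=cam("wrist");save(c,"pics/w5.png");np.save("w5W.npy",c["W"])
print(s["tool_pos"],c["fx"],[proj(c,(.507,-.143,z)) for z in(.169,.191)])
a=cv2.imread("pics/w4.png")[130:215,160:380];b=c["img"][:,:,::-1]
u=int(proj(c,(.507,-.143,.169))[0]);print(u)
f=lambda x:cv2.resize(x,None,fx=3.5,fy=3.5,interpolation=2)
cv2.imwrite("pics/two.png",np.vstack([f(a),f(b[130:215,max(0,u-110):max(0,u-110)+220])]));print(max(0,u-110))
E
```

```text
[ 0.53812342 -0.10099175  0.24896113] 306.00622678008193 [(np.float64(222.82190289650686), np.float64(175.910229070339)), (np.float64(217.2512814552107), np.float64(181.62720886188424))]
222
112
```

View pics/two.png

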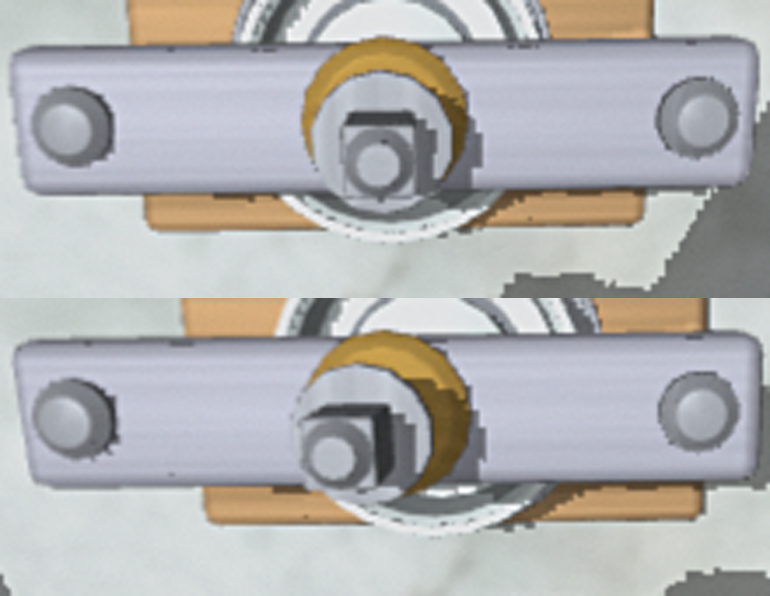

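Each crop shows the spindle's tip disc, at (380,163) in the upper one and (337,157) in the lower one's own frame. The square stands parallel to the beam, and the dome nuts are at (70,126) and (698,117) in the upper crop. Computing positions.

```bash
python3 - <<'E'
from h import *
c=cam("wrist");s=bot.read_state();a=dict(c);b=dict(c);a["W"]=np.load("w4W.npy");b["W"]=np.load("w5W.npy")
p=lambda u0,x,y:(u0+(x+.5)/3.5-.5,130+(y+.5)/3.5-.5)
T,e=tri(ray(a,*p(160,380,163)),ray(b,*p(112,337,157)));print("tip",T,e)
print("tip at .195",onz(a,*p(160,380,163),.195),onz(b,*p(112,337,157),.195))
for cc,u0,y0,L,Rr in((a,160,0,(70,126),(698,117)),(b,112,-298,(70,417),(698,410))):
    l=onz(cc,*p(u0,L[0],L[1]+y0),.143);r=onz(cc,*p(u0,Rr[0],Rr[1]+y0),.143);d=r-l
    print("domes",l,r,"mid",(l+r)/2,"yaw",np.degrees(np.arctan2(-d[0],d[1])))
D,_=tri(ray(a,*p(160,70,126)),ray(b,*p(112,70,119)));print("dome L z",D)
# held hub disc, in tool frame at w4
Rm=R.from_rotvec(s["orientation"]).as_matrix();t4=np.array([.53896,-.14054,.24777])
h=onz(a,275.5,298,t4[2]+.0265);print("held hub offset (tool)",Rm.T@(h-t4))
print("now",s["tool_pos"],np.degrees(np.arctan2(*Rm[1::-1,0])),Rm[:,2],"delta tool to tip",Rm.T@(T-s["tool_pos"]))
E
```

```text
tip [ 0.50208218 -0.14855553  0.19338973] [np.float64(5.3070487331811785e-05), np.float64(5.307048733183527e-05)]
tip at .195 [ 0.50185524 -0.14852363  0.195     ] [ 0.50174066 -0.14820191  0.195     ]
domes [ 0.50501893 -0.22127671  0.143     ] [ 0.49753822 -0.07657797  0.143     ] mid [ 0.50127857 -0.14892734  0.143     ] yaw 2.959470564230993
domes [ 0.50462591 -0.22089584  0.143     ] [ 0.4972788  -0.07587936  0.143     ] mid [ 0.50095235 -0.1483876   0.143     ] yaw 2.9003504178096424
dome L z [ 0.50517614 -0.2219904   0.14066899]
held hub offset (tool) [-0.00197354 -0.00179317 -0.02650001]
now [ 0.53806243 -0.1013503   0.24885976] -177.81310717212642 [-1.02639492e-04 -1.16698352e-04 -9.99999988e-01] delta tool to tip [ 0.03774942 -0.04579162  0.05547923]
```

Request:
step_arm(
  steps=[
    [0.096, -0.11, 0, 0, 0, -0.004, 0],
    [0.097, -0.11, 0, 0, 0, 0, 0],
    [0, 0, 0.1, 0, 0, 0, 0],
    [0, 0, 0.1, 0, 0, 0, 0],
    [0, 0, 0, 0, 0, 0, 0],
  ],
)

```text
time: 7.65
tool_pos: [0.5002, -0.1466, 0.2072]
orientation: [0.079, -3.137, -0.003]
force: [-0.0, 0.0, -2.9]
finger_gap: 0.342
grip_force: 60.5
```

Request:
step_arm(
  steps=[
    [0, 0, 0, 0, 0, 0, 0],
    [0, 0, 0, 0, 0, 0, 0],
  ],
)

```text
time: 7.9
tool_pos: [0.5022, -0.147, 0.2101]
orientation: [-0.08, 3.139, -0.001]
force: [-0.0, -0.0, -2.7]
finger_gap: 0.343
grip_force: 60.5
```

```bash
python3 - <<'E'
from h import *
s=bot.read_state();c=cam("wrist");save(c,"pics/w6.png")
print(s["tool_pos"],s["force"],np.degrees(np.arctan2(*R.from_rotvec(s["orientation"]).as_matrix()[1::-1,0])))
print([proj(c,(.5018,-.1485,z)) for z in (.195,.169)])
w4=cv2.imread("pics/w4.png")
x=cv2.resize(w4[230:340,230:330],None,fx=3.5,fy=3.5,interpolation=2)
y=cv2.resize(c["img"][200:340,220:340,::-1],None,fx=3.5,fy=3.5,interpolation=2)
o=np.zeros((490,780,3),np.uint8);o[:385,:350]=x;o[:490,360:780]=y
cv2.imwrite("pics/two2.png",o)
E
```

```text
[ 0.5022089  -0.14701338  0.2101257 ] [-0.03809613 -0.01938348 -2.7199683 ] -177.07230347929314
[(np.float64(276.22715960845505), np.float64(252.86081391291657)), (np.float64(276.2934449308495), np.float64(236.0194071932736))]
```

View pics/two2.png

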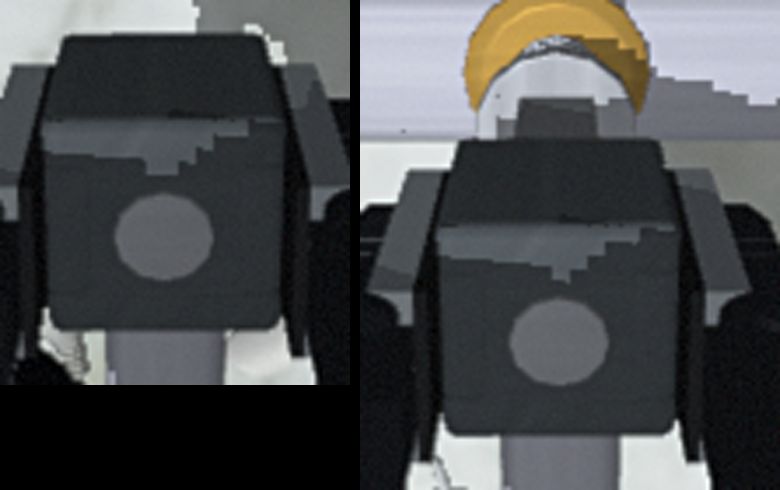

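The hub's underside edge is centred at crop column 558.5, against 556.5 for the square below it. That is about 0.3 mm off laterally. Next I check the fore-aft offset from the hub's lower near edge (row 140 of the crop, v≈239.6).

```bash
python3 - <<'E'
from h import *
c=cam("wrist");s=bot.read_state()
v=200+140.5/3.5-.5; u=220+(558.5-360+.5)/3.5-.5
for z in (.2046,.2066,.2086): print(z,onz(c,u,v,z))
v2=200+226.5/3.5-.5; v3=200+435/3.5-.5
print("top edges",onz(c,u,v2,.2366),onz(c,u,v3,.2366),s["tool_pos"])
print("square top/near foot",onz(c,u,200+98/3.5,.169))
E
```

```text
0.2046 [ 0.48990474 -0.14897401  0.2046    ]
0.2066 [ 0.48910239 -0.14901234  0.2066    ]
0.2086 [ 0.48830005 -0.14905067  0.2086    ]
top edges [ 0.48805141 -0.14902929  0.2366    ] [ 0.51698053 -0.14755973  0.2366    ] [ 0.50200177 -0.14689419  0.2098248 ]
square top/near foot [ 0.49624096 -0.14869537  0.169     ]
```

Hub and spindle agree within about 1 mm. Lowering while watching the force.

Request:
step_arm(
  steps=[
    [0.003, 0, 0.035, 0, 0, 0, 0],
    [0, 0, 0.02, 0, 0, 0, 0],
    [0, 0, 0.015, 0, 0, 0, 0],
    [0, 0, 0, 0, 0, 0, 0],
  ],
)

```text
time: 8.5
tool_pos: [0.5007, -0.1468, 0.1944]
orientation: [0.08, -3.14, -0.0]
force: [0.2, -0.5, -3.8]
finger_gap: 0.341
grip_force: 60.7
```

Request:
step_arm(
  steps=[
    [0, 0, 0.015, 0, 0, 0, 0],
    [0, 0, 0.015, 0, 0, 0, 0],
  ],
)

```text
time: 8.75
tool_pos: [0.501, -0.1468, 0.1889]
orientation: [-0.08, 3.14, -0.0]
force: [0.3, -1.7, -2.6]
finger_gap: 0.338
grip_force: 60.7
```

It is sliding on. Continuing to the collar.

Request:
step_arm(
  steps=[
    [0, 0, 0.02, 0, 0, 0, 0],
    [0, 0, 0.02, 0, 0, 0, 0],
    [0, 0, 0.015, 0, 0, 0, 0],
    [0, 0, 0.01, 0, 0, 0, 0],
  ],
)

```text
time: 9.25
tool_pos: [0.5009, -0.1468, 0.1757]
orientation: [0.08, -3.141, 0.0]
force: [0.2, -0.3, -1.8]
finger_gap: 0.342
grip_force: 60.7
```

Request:
step_arm(
  steps=[
    [0, 0, 0.007, 0, 0, 0, 0],
    [0, 0, 0.007, 0, 0, 0, 0],
    [0, 0, 0, 0, 0, 0, 0],
  ],
)

```text
time: 9.62
tool_pos: [0.5009, -0.1468, 0.173]
orientation: [-0.08, 3.14, -0.0]
force: [1.6, -1.3, -3.7]
finger_gap: 0.343
grip_force: 60.6
```

Request:
step_arm(
  steps=[
    [0, 0, 0.01, 0, 0, 0, 0],
    [0, 0, 0.005, 0, 0, 0, 0],
    [0, 0, 0, 0, 0, 0, 0],
  ],
)

```text
time: 10.0
tool_pos: [0.5012, -0.1469, 0.1724]
orientation: [-0.081, 3.14, -0.001]
force: [-6.5, 1.7, 10.8]
finger_gap: 0.338
grip_force: 62.6
```

Seated: TCP 0.1724 puts the underside at 0.169, and there is a firm upward reaction. Release, rise, move over the grip.

Request:
step_arm(
  steps=[
    [0, 0, -0.008, 0, 0, 0, 100],
    [0, 0, 0, 0, 0, 0, 100],
    [0, 0, 0, 0, 0, 0, 100],
    [0, 0, -0.06, 0, 0, 0, 100],
    [0, 0, -0.2, 0, 0, 0, 100],
  ],
  squeeze=40,
)

```text
time: 10.62
tool_pos: [0.4993, -0.146, 0.2223]
orientation: [0.08, -3.136, -0.004]
force: [0.2, -0.5, -0.2]
finger_gap: 0.999
grip_force: 0.0
```

Request:
step_arm(
  steps=[
    [-0.14, 0, 0, 0, 0, 0, 60],
    [-0.135, 0, 0, 0, 0, 0, 60],
    [0, 0, 0, 0, 0, 0, 60],
    [0, 0, 0, 0, 0, 0, 60],
  ],
)

```text
time: 11.12
tool_pos: [0.5553, -0.1439, 0.2237]
orientation: [0.081, -3.14, -0.0]
force: [0.1, 0.1, -0.8]
finger_gap: 0.599
grip_force: 0.0
```

```bash
python3 - <<'E'
from h import *
s=bot.read_state();c=cam("wrist");save(c,"pics/w7.png")
Rm=R.from_rotvec(s["orientation"]).as_matrix()
print(s["tool_pos"],s["force"],s["finger_gap"],np.degrees(np.arctan2(*Rm[1::-1,0])))
# hub dark blob & finger midline check
hsv=cv2.cvtColor(c["img"],cv2.COLOR_RGB2HSV)
m=((hsv[:,:,0]<18)&(hsv[:,:,1]>100)&(hsv[:,:,2]>40)).astype(np.uint8);m[:220]=0
for k in cv2.findContours(m,0,2)[0]:
    if cv2.contourArea(k)>80:print("brown",cv2.contourArea(k),cv2.boundingRect(k))
for n,P in (("hubtop",(.501,-.147,.199)),("griptop",np.array([.501,-.147,.219])-.055*Rm[:,0])):print(n,proj(c,P))
E
```

```text
[ 0.55531941 -0.143862    0.22371614] [ 0.08768129  0.07271757 -0.76290839] 0.5994152054291113 -177.06198203522953
brown 1490.0 (258, 227, 38, 52)
hubtop (np.float64(278.2042501975479), np.float64(153.96891511805694))
griptop (np.float64(278.28958265402815), np.float64(262.91138611692475))
```

View pics/w7.png

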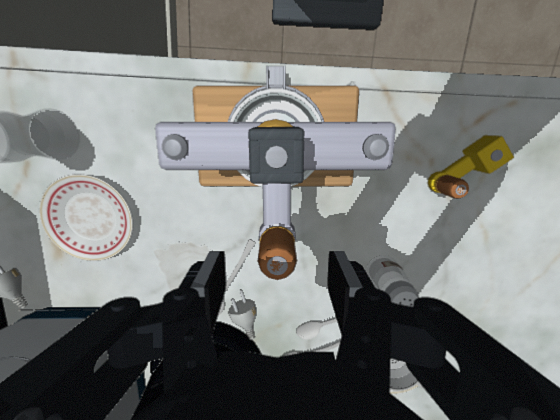

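The crank sits square on the spindle, hub at (276,155). The grip's top is at (277,264), midway between the fingers at x≈277. Gripping the handle and starting to wind in 15° rows.

Request:
step_arm(
  steps=[
    [0, 0, 0.1, 0, 0, 0, 60],
    [0, 0, 0.085, 0, 0, 0, 60],
    [0, 0, 0, 0, 0, 0, 10],
    [0, 0, 0, 0, 0, 0, 10],
    [0, 0, 0, 0, 0, 0, 10],
  ],
  squeeze=60,
)

```text
time: 11.8
tool_pos: [0.5559, -0.144, 0.1868]
orientation: [-0.08, 3.14, -0.0]
force: [0.1, 0.1, -3.7]
finger_gap: 0.235
grip_force: 58.7
```

Request:
step_arm(
  steps=[
    [0, 0, 0, 0, 0, 0, 10],
    [0, 0, 0, 0, 0, 0, 10],
  ],
)

```text
time: 12.05
tool_pos: [0.5559, -0.1439, 0.1868]
orientation: [-0.08, 3.14, -0.0]
force: [-0.1, -1.0, -3.6]
finger_gap: 0.239
grip_force: 58.7
```

Request:
step_arm(
  steps=[
    [0.0094, -0.0712, 0.0017, 0, 0, 0, 10],
    [0.0275, -0.0663, 0.0017, 0, 0, 0, 10],
    [0, 0, 0, 0, 0, 0, 10],
  ],
)

```text
time: 12.42
tool_pos: [0.5498, -0.1718, 0.186]
orientation: [-0.079, 3.14, 0.003]
force: [0.1, 5.1, -1.6]
finger_gap: 0.239
grip_force: 58.9
```

```bash
python3 - <<'E'
from h import *
s=bot.read_state();print(s["tool_pos"],s["force"],s["finger_gap"],s["grip_force"])
E
```

```text
[ 0.54978189 -0.17184561  0.18601777] [ 0.1396688   5.1361562  -1.58134246] 0.23920240259075717 58.87546956539154
```

Resistance is about 5 N at a halt, which matches an unloaded screw. Continuing to 225° (5 mm).

Request:
step_arm(
  steps=[
    [0.0437, -0.057, 0.0017, 0, 0, 0, 10],
    [0.057, -0.0437, 0.0017, 0, 0, 0, 10],
    [0.0663, -0.0275, 0.0017, 0, 0, 0, 10],
    [0.0712, -0.0094, 0.0017, 0, 0, 0, 10],
  ],
)

```text
time: 12.92
tool_pos: [0.5053, -0.2024, 0.1853]
orientation: [-0.08, 3.136, -0.001]
force: [7.5, 3.8, -5.0]
finger_gap: 0.239
grip_force: 58.9
```

Request:
step_arm(
  steps=[
    [0.0712, 0.0094, 0.0017, 0, 0, 0, 10],
    [0.0663, 0.0275, 0.0017, 0, 0, 0, 10],
    [0.057, 0.0437, 0.0017, 0, 0, 0, 10],
    [0, 0, 0, 0, 0, 0, 10],
  ],
)

```text
time: 13.42
tool_pos: [0.4645, -0.1892, 0.1845]
orientation: [-0.079, 3.138, -0.005]
force: [2.5, -3.4, -4.1]
finger_gap: 0.241
grip_force: 59.3
```

Request:
step_arm(
  steps=[
    [0.0437, 0.057, 0.0017, 0, 0, 0, 10],
    [0.0275, 0.0663, 0.0017, 0, 0, 0, 10],
    [0.0094, 0.0712, 0.0017, 0, 0, 0, 10],
    [0, 0, 0, 0, 0, 0, 10],
  ],
)

```text
time: 13.92
tool_pos: [0.4456, -0.151, 0.1834]
orientation: [0.081, -3.14, 0.005]
force: [-3.7, -4.4, -0.6]
finger_gap: 0.241
grip_force: 59.7
```

Request:
step_arm(
  steps=[
    [-0.0094, 0.0712, 0.0017, 0, 0, 0, 10],
    [-0.0275, 0.0663, 0.0017, 0, 0, 0, 10],
    [-0.0437, 0.057, 0.0017, 0, 0, 0, 10],
    [0, 0, 0, 0, 0, 0, 10],
  ],
)

```text
time: 14.42
tool_pos: [0.4597, -0.1107, 0.182]
orientation: [0.081, -3.139, 0.002]
force: [-4.2, -1.9, 1.6]
finger_gap: 0.239
grip_force: 59.9
```

Unloaded resistance at halts is about 4.2 N. The lid can't be met before 270°, so winding to 360° is safe.

Request:
step_arm(
  steps=[
    [-0.057, 0.0437, 0.0017, 0, 0, 0, 10],
    [-0.0663, 0.0275, 0.0017, 0, 0, 0, 10],
    [-0.0712, 0.0094, 0.0017, 0, 0, 0, 10],
    [0, 0, 0, 0, 0, 0, 10],
  ],
)

```text
time: 14.92
tool_pos: [0.4978, -0.0926, 0.1807]
orientation: [0.081, -3.138, 0.001]
force: [-3.6, -0.8, 2.0]
finger_gap: 0.239
grip_force: 60.0
```

Request:
step_arm(
  steps=[
    [-0.0712, -0.0094, 0.0017, 0, 0, 0, 10],
    [-0.0663, -0.0275, 0.0017, 0, 0, 0, 10],
    [-0.057, -0.0437, 0.0017, 0, 0, 0, 10],
    [0, 0, 0, 0, 0, 0, 10],
  ],
)

```text
time: 15.42
tool_pos: [0.537, -0.1064, 0.1793]
orientation: [0.08, -3.138, -0.002]
force: [-4.8, 1.3, 2.3]
finger_gap: 0.244
grip_force: 60.1
```

Request:
step_arm(
  steps=[
    [-0.0437, -0.057, 0.0017, 0, 0, 0, 10],
    [-0.0275, -0.0663, 0.0017, 0, 0, 0, 10],
    [-0.0094, -0.0712, 0.0017, 0, 0, 0, 10],
    [0, 0, 0, 0, 0, 0, 10],
  ],
)

```text
time: 15.92
tool_pos: [0.5553, -0.1435, 0.1783]
orientation: [0.079, -3.139, -0.005]
force: [-2.8, 4.8, 1.3]
finger_gap: 0.243
grip_force: 59.9
```

Request:
step_arm(
  steps=[
    [0.0094, -0.0712, 0.0017, 0, 0, 0, 10],
    [0.0275, -0.0663, 0.0017, 0, 0, 0, 10],
    [0.0437, -0.057, 0.0017, 0, 0, 0, 10],
    [0, 0, 0, 0, 0, 0, 10],
  ],
)

```text
time: 16.42
tool_pos: [0.5425, -0.183, 0.1778]
orientation: [-0.079, 3.138, 0.004]
force: [2.8, 4.3, -0.6]
finger_gap: 0.237
grip_force: 59.7
```

Request:
step_arm(
  steps=[
    [0.057, -0.0437, 0.0017, 0, 0, 0, 10],
    [0.0663, -0.0275, 0.0017, 0, 0, 0, 10],
    [0.0712, -0.0094, 0.0017, 0, 0, 0, 10],
    [0, 0, 0, 0, 0, 0, 10],
  ],
)

```text
time: 16.92
tool_pos: [0.5053, -0.2024, 0.1774]
orientation: [-0.079, 3.135, -0.001]
force: [6.7, -0.8, -3.6]
finger_gap: 0.239
grip_force: 59.5
```

Request:
step_arm(
  steps=[
    [0.0712, 0.0094, 0.0017, 0, 0, 0, 10],
    [0.0663, 0.0275, 0.0017, 0, 0, 0, 10],
    [0.057, 0.0437, 0.0017, 0, 0, 0, 10],
    [0, 0, 0, 0, 0, 0, 10],
  ],
)

```text
time: 17.42
tool_pos: [0.4652, -0.1897, 0.1767]
orientation: [-0.079, 3.136, -0.007]
force: [3.6, -7.1, -3.0]
finger_gap: 0.242
grip_force: 59.8
```

Load is building: 6.7 N at 450° and 7.4 N at 495°, against a baseline of 4.2. That suggests contact near 365° and about 130 N now. Another 45°, then read.

Request:
step_arm(
  steps=[
    [0.0437, 0.057, 0.0017, 0, 0, 0, 10],
    [0.0275, 0.0663, 0.0017, 0, 0, 0, 10],
    [0.0094, 0.0712, 0.0017, 0, 0, 0, 10],
    [0, 0, 0, 0, 0, 0, 10],
  ],
)

```text
time: 17.92
tool_pos: [0.4457, -0.1519, 0.1755]
orientation: [-0.08, 3.14, -0.008]
force: [-4.7, -8.2, 1.1]
finger_gap: 0.239
grip_force: 60.3
```

About 8.0 N, so roughly 165 N. Another 30°, then release and check the ring with the wrist camera.

Request:
step_arm(
  steps=[
    [-0.0094, 0.0712, 0.0017, 0, 0, 0, 10],
    [-0.0275, 0.0663, 0.0017, 0, 0, 0, 10],
    [0, 0, 0, 0, 0, 0, 10],
    [0, 0, 0, 0, 0, 0, 10],
  ],
)

```text
time: 18.42
tool_pos: [0.451, -0.1235, 0.1746]
orientation: [0.08, -3.139, 0.005]
force: [-6.9, -6.0, 4.3]
finger_gap: 0.238
grip_force: 60.5
```

```bash
python3 - <<'E'
from h import *
s=bot.read_state();print(s["tool_pos"],s["force"])
th=np.radians(2.94-570);t=np.array([np.sin(th),-np.cos(th)]);print(-s["force"][:2]@t)
c=cam("side");save(c,"pics/s2.png")
hsv=cv2.cvtColor(c["img"],cv2.COLOR_RGB2HSV)
u,v=map(int,proj(c,(.501,-.147,.1)));print(u,v)
print(np.hstack([hsv[v-14:v+14,u-3:u+4,0],hsv[v-14:v+14,u-3:u+4,1],hsv[v-14:v+14,u-3:u+4,2]]))
E
```

```text
[ 0.45101507 -0.12354689  0.17455688] [-6.89348685 -6.0071204   4.27793705]
8.485532501848388
307 189
[[ 30  75 100  53  85  80 110  21   5   8  10  15   7   6  96 100  95 100
  102 105 136]
 [ 23  26  81  70 105  83  30  59  19  18   8   5  10   8 125 107 101 102
  101  98 130]
 [ 22  18  45  54  50  66  19  96  49   5  12   7  12  32 122 114  99 105
  104 103 112]
 [ 22  20  21  27  18  23  20 125  94  52  51  53  65  80 122 119 113 110
  115 114 112]
 [ 21  21  20  20  21  19  21 133 120 118 110 115 121 119 127 127 127 127
  126 124 124]
 [ 19  19  21  18  20  19  19  84  94 110 113 114 112 108 121 122 128 129
  128 127 120]
 [  0  26  15  19  21  16  20   4  14  11  24  34  43  25 127 126 143 146
  126 126 121]
 [105 105 107 110  75 128  83  13  14  10  12   3   8   8 153 149 185 196
  149 124 124]
 [105 107 113 109 107  96 114  11  13  15  13  13  10  10 135 141 154 156
  141 131 126]
 [ 90 114 115 108 105 102 107   8  10  12  10  15  10  15 130 128 133 130
  132 130 123]
 [ 90 107  99 120 113  96 110   9  14  14  10   8  10   7 120 124 130 132
  128 129 114]
 [ 75  95 110  95 1
[... 794 characters left out ...]
0  53  47  23  19   7   8   6  24  28  13  20 105  94  83  84
   82  80 102]
 [ 45  30  16   8  16   8   4   5  13  30  23  30  48  32  99  95  95  88
   93  96 111]
 [ 72  30  11   4  11  15  51  12   8  21  18  28  15  15 105  97  97  99
  101 104 119]
 [ 53  75  45  40  42  75  60  10   5  10   8  13   5  12 103 101  98 102
  102 107 123]
 [ 90  78  45  80  60  68  64   5  13   5   7   7   9  13 102 100 100 105
  104 108 141]
 [ 78  70  90  60  85  73  69  12   8  10  10  15  14  13 106 100 101 104
  100 124 190]
 [ 68  45  72  80  54  60  69  10   5  12   7  12  14   8 104 103 107 109
  107 145 230]
 [ 45  70  86  65  75  77  73   9  19  16  12   4  10   7 110 124 127 130
  131 172 242]]
```

About 8.5 N at the halt, so roughly 185 N. That is near the middle of the green-ring band (120–300 N). Letting go, rising and tilting the wrist camera to check the ring.

Request:
step_arm(
  steps=[
    [0, 0, 0, 0, 0, 0, 100],
    [0, 0, 0, 0, 0, 0, 100],
    [0, 0, 0, 0, 0, 0, 100],
    [0, 0, -0.1, 0, 0, 0, 100],
    [0, 0, -0.17, 0, 0, 0, 100],
  ],
)

```text
time: 19.1
tool_pos: [0.451, -0.1211, 0.227]
orientation: [0.081, -3.138, -0.003]
force: [0.6, -0.6, 0.3]
finger_gap: 0.997
grip_force: 0.0
```

Request:
step_arm(
  steps=[
    [0.1, -0.06, 0, 0, 0, 0, 100],
    [0.12, -0.06, 0, 0, 0, 0, 100],
    [0, 0, 0, 0, -0.0537, 0, 100],
    [0, 0, 0, 0, -0.0537, 0, 100],
    [0, 0, 0, 0, -0.0537, 0, 100],
  ],
)

```text
time: 19.73
tool_pos: [0.4098, -0.1479, 0.2287]
orientation: [-0.069, 2.628, 0.015]
force: [-0.8, 0.8, -0.0]
finger_gap: 0.999
grip_force: 0.0
```

Request:
step_arm(
  steps=[
    [0, 0, 0, 0, 0, 0, 100],
    [0, 0, 0, 0, 0, 0, 100],
  ],
)

```text
time: 19.98
tool_pos: [0.4096, -0.1487, 0.2291]
orientation: [-0.067, 2.636, 0.015]
force: [-0.5, 0.5, -0.1]
finger_gap: 1.003
grip_force: 0.0
```

```bash
python3 - <<'E'
from h import *
s=bot.read_state();print(s["tool_pos"],s["force"]);c=cam("wrist");save(c,"pics/w8.png")
P=[proj(c,(.491,-.148,z)) for z in(.116,.1,.085,.07,.05)];print(np.round(P,1))
hsv=cv2.cvtColor(c["img"],cv2.COLOR_RGB2HSV)
m=(hsv[:,:,0]>40)&(hsv[:,:,0]<85)&(hsv[:,:,1]>70)
r=((hsv[:,:,0]<8)|(hsv[:,:,0]>172))&(hsv[:,:,1]>110)
u=int(P[1][0]);y0,y1=int(P[0][1])-10,int(P[-1][1])+10
for n,q in(("g",m),("r",r)):
    ys,xs=np.nonzero(q[y0:y1,u-45:u+45]);print(n,len(ys),(ys.min()+y0,ys.max()+y0,xs.min()+u-45,xs.max()+u-45) if len(ys) else"")
for y in range(y0,y1):print(y,c["img"][y,u-10:u+14:6].tolist())
E
```

```text
[ 0.40961845 -0.14865264  0.22909412] [-0.5366927   0.52324962 -0.07747385]
[[274.5 215.5]
 [274.6 204. ]
 [274.6 193.9]
 [274.7 184.5]
 [274.8 172.8]]
g 0 
r 0
```

```bash
python3 - <<'E'
import cv2,numpy as np
b=cv2.imread("pics/w8.png");hsv=cv2.cvtColor(b,cv2.COLOR_BGR2HSV)
for n,q in(("g",(hsv[:,:,0]>40)&(hsv[:,:,0]<85)&(hsv[:,:,1]>60)),("r",((hsv[:,:,0]<8)|(hsv[:,:,0]>172))&(hsv[:,:,1]>110))):
    ys,xs=np.nonzero(q[160:235,235:315]);print(n,len(ys),(ys.min()+160,ys.max()+160,xs.min()+235,xs.max()+235) if len(ys) else"")
for y in range(165,226):print(y,[hsv[y,x].tolist() for x in(262,270,275,280,288)])
E
```

```text
g 0 
r 31 (np.int64(189), np.int64(193), np.int64(266), np.int64(281))
165 [[120, 1, 245], [105, 2, 240], [105, 2, 241], [90, 4, 240], [90, 12, 144]]
166 [[105, 2, 242], [105, 2, 240], [120, 1, 240], [96, 5, 241], [93, 13, 232]]
167 [[105, 2, 241], [105, 2, 241], [105, 2, 240], [95, 6, 240], [90, 7, 242]]
168 [[105, 2, 240], [105, 2, 240], [105, 2, 240], [95, 6, 241], [90, 8, 238]]
169 [[105, 2, 241], [105, 2, 241], [90, 1, 240], [90, 6, 239], [86, 8, 236]]
170 [[105, 2, 240], [105, 2, 241], [105, 2, 240], [95, 6, 240], [90, 8, 235]]
171 [[105, 2, 240], [105, 2, 241], [90, 1, 240], [90, 6, 240], [94, 8, 236]]
172 [[120, 1, 240], [105, 2, 241], [90, 1, 240], [95, 6, 240], [90, 8, 236]]
173 [[105, 2, 240], [90, 2, 240], [105, 2, 240], [94, 7, 240], [90, 8, 234]]
174 [[90, 1, 240], [100, 3, 240], [90, 2, 241], [94, 7, 240], [90, 8, 235]]
175 [[105, 2, 240], [105, 2, 241], [105, 2, 241], [90, 7, 240], [90, 8, 235]]
176 [[105, 2, 241], [90, 1, 241], [100, 3, 244], [90, 6, 241], [94, 9, 235]]
177 [[90, 2, 240], [100, 3, 247], [90, 2, 246], [90, 6, 244], [90, 7, 234]]
178 [[105, 2, 241], [9
[... 3112 characters left out ...]
92], [120, 17, 92], [116, 20, 91]]
218 [[110, 23, 101], [113, 20, 100], [120, 22, 103], [109, 21, 99], [113, 23, 100]]
219 [[114, 23, 110], [111, 23, 110], [113, 21, 110], [117, 21, 111], [114, 25, 101]]
220 [[117, 22, 116], [114, 22, 118], [117, 21, 119], [114, 22, 117], [116, 17, 103]]
221 [[115, 22, 126], [120, 20, 100], [115, 23, 124], [115, 22, 128], [113, 22, 103]]
222 [[115, 22, 150], [116, 21, 98], [113, 24, 97], [113, 21, 146], [116, 19, 106]]
223 [[118, 20, 162], [117, 25, 104], [112, 28, 101], [114, 24, 106], [117, 22, 104]]
224 [[115, 27, 125], [8, 12, 88], [0, 8, 90], [117, 24, 106], [114, 26, 100]]
225 [[115, 30, 190], [19, 152, 99], [20, 156, 95], [20, 64, 84], [113, 19, 105]]
```

In the rotated picture the stem is at rows 179–188, a thin red ring at 189–191, and the dark sleeve comes right after it. From this steep angle (~47°) the wide sleeve hides about 6 mm of the stem under its edge. A flatter view is needed.

Request:
step_arm(
  steps=[
    [0.093, 0, 0.117, 0, 0, 0, 100],
    [0.094, 0, 0.117, 0, 0, 0, 100],
    [0, 0, 0, 0, -0.05, 0, 100],
    [0, 0, 0, 0, -0.05, 0, 100],
    [0, 0, 0, 0, 0, 0, 100],
  ],
)

```text
time: 20.65
tool_pos: [0.4273, -0.1177, 0.2219]
orientation: [-0.016, 2.383, -0.007]
force: [0.3, -0.6, -0.7]
finger_gap: 0.998
grip_force: 0.0
```

Request:
step_arm(
  steps=[
    [0, 0, 0, 0, 0, 0, 100],
    [0, 0, 0, 0, 0, 0, 100],
  ],
)

```text
time: 20.9
tool_pos: [0.426, -0.1175, 0.2186]
orientation: [-0.014, 2.387, -0.004]
force: [0.2, -0.7, 0.5]
finger_gap: 1.001
grip_force: 0.0
```

```bash
cat > ring.py <<'E'
from h import *
import sys
s=bot.read_state();print(s["tool_pos"],s["orientation"],s["joints"].round(2),s["force"]);c=cam("wrist");save(c,sys.argv[1])
P=[proj(c,(.491,-.148,z)) for z in(.116,.1,.085,.07)];print(np.round(P,1))
o=c["W"][:3,3];print("cam",o,"elev",np.degrees(np.arctan2(o[2]-.082,.491-o[0])))
hsv=cv2.cvtColor(c["img"],cv2.COLOR_RGB2HSV);u=int(P[1][0])
for y in range(int(P[3][1])-8,int(P[0][1])+6):print(y,[hsv[y,x].tolist() for x in(u-8,u-4,u,u+4,u+8)])
E
python3 ring.py pics/w9.png
```

```text
[ 0.4259888  -0.11752985  0.21864851] [-0.01373095  2.38676632 -0.00447776] [-0.89 -0.91  2.57  0.66  1.05 -2.68] [ 0.19429435 -0.67905863  0.52565967]
[[243.2 178. ]
 [244.3 163.6]
 [245.3 150.8]
 [246.2 138.6]]
cam [ 0.27586225 -0.11976756  0.27457318] elev 41.83222371118757
130 [[90, 1, 250], [0, 0, 255], [107, 9, 188], [98, 16, 179], [90, 14, 163]]
131 [[90, 2, 251], [98, 4, 250], [101, 19, 105], [99, 18, 97], [95, 12, 128]]
132 [[90, 2, 252], [105, 13, 161], [109, 19, 105], [111, 19, 96], [108, 15, 86]]
133 [[90, 1, 255], [111, 17, 105], [103, 17, 108], [107, 23, 100], [108, 17, 77]]
134 [[95, 6, 248], [115, 15, 102], [107, 16, 109], [103, 18, 99], [115, 19, 82]]
135 [[90, 13, 163], [107, 17, 106], [111, 17, 105], [105, 16, 98], [111, 22, 83]]
136 [[90, 12, 152], [109, 18, 111], [103, 21, 87], [114, 15, 86], [111, 22, 83]]
137 [[94, 13, 155], [109, 19, 110], [108, 15, 87], [115, 17, 88], [114, 15, 84]]
138 [[94, 13, 156], [109, 22, 91], [105, 18, 87], [107, 20, 88], [90, 13, 81]]
139 [[101, 13, 157], [120, 9, 81], [105, 17, 88], [110, 17, 88], [107, 22, 82]]
140 [[90, 15, 157], 
[... 2788 characters left out ...]
 17, 89], [111, 19, 92], [115, 18, 86]]
176 [[110, 16, 95], [110, 16, 94], [100, 17, 92], [100, 19, 81], [100, 16, 93]]
177 [[102, 15, 87], [105, 14, 106], [110, 21, 108], [107, 20, 88], [108, 14, 94]]
178 [[109, 21, 96], [107, 25, 91], [107, 20, 88], [109, 21, 98], [120, 18, 87]]
179 [[116, 22, 92], [111, 20, 89], [116, 22, 93], [120, 22, 94], [113, 22, 91]]
180 [[116, 21, 98], [113, 23, 100], [120, 23, 102], [116, 18, 102], [116, 18, 102]]
181 [[115, 28, 110], [116, 19, 108], [120, 21, 108], [117, 24, 108], [113, 21, 108]]
182 [[112, 24, 116], [114, 22, 115], [120, 20, 115], [117, 20, 115], [117, 23, 113]]
183 [[117, 19, 122], [113, 19, 120], [120, 21, 122], [117, 20, 125], [116, 20, 102]]
```

Now a strip of green shows at row 148, between the red ring (145–147) and the sleeve edge (~149). The joints sit at their range limits, so I won't go further this way. I'll work out the geometry from the sleeve's and stem's edges.

```bash
python3 - <<'E'
from h import *
from scipy.optimize import brentq
c=cam("wrist");b=c["img"];hsv=cv2.cvtColor(b,cv2.COLOR_RGB2HSV)
for y in(140,142,145,147,149,152,156,160):print(y,hsv[y,222:270,2].tolist())
o=c["W"][:3,3];ax=np.array([.5015,-.1475])
def cyl(u,v,r):
    o,d=ray(c,u,v);p=o[:2]-ax;A=d[:2]@d[:2];B=2*p@d[:2];C=p@p-r*r
    D=B*B-4*A*C
    if D<0:return np.nan
    return (o+d*(-B-D**.5)/(2*A))[2]
u=244.5
for rs in(.007,.008,.009,.010):
    print(rs,"rim",cyl(u,148.6,.0145),"g/r",cyl(u,147,rs),"red low",cyl(u,144.2,rs),"foot",cyl(u,130.3,rs))
# px per mm
print(proj(c,(.4925,-.148,.08)),proj(c,(.4925,-.158,.08)))
E
```

```text
140 [154, 157, 159, 156, 152, 151, 152, 150, 152, 152, 151, 153, 154, 153, 155, 145, 92, 98, 84, 91, 108, 83, 85, 91, 91, 90, 88, 85, 83, 82, 80, 79, 72, 81, 123, 154, 150, 150, 148, 146, 148, 148, 148, 147, 149, 147, 147, 148]
142 [158, 157, 158, 155, 155, 149, 151, 151, 150, 151, 151, 150, 151, 152, 154, 141, 80, 78, 82, 85, 89, 84, 90, 89, 90, 91, 89, 86, 83, 85, 80, 78, 73, 86, 135, 151, 149, 147, 146, 149, 148, 147, 146, 146, 146, 144, 148, 146]
145 [116, 129, 145, 156, 157, 155, 155, 155, 155, 156, 152, 148, 147, 150, 151, 125, 78, 77, 81, 85, 90, 93, 92, 93, 90, 87, 88, 83, 80, 77, 76, 77, 75, 86, 136, 150, 147, 148, 146, 146, 146, 145, 147, 146, 152, 155, 156, 154]
147 [114, 116, 117, 119, 129, 146, 152, 154, 158, 157, 155, 157, 156, 159, 139, 92, 92, 99, 86, 81, 72, 73, 73, 73, 74, 77, 76, 84, 92, 98, 92, 81, 69, 91, 153, 149, 145, 143, 146, 147, 144, 133, 156, 155, 156, 157, 156, 156]
149 [116, 119, 116, 118, 116, 117, 117, 120, 123, 136, 146, 159, 153, 126, 90, 75, 53, 60, 62, 61, 61, 61, 58, 61, 57, 59, 54, 49, 47, 55, 58, 81, 93, 92, 119, 154, 153, 155, 155, 156, 157, 15
[... 536 characters left out ...]
1, 62, 61, 60, 60, 59, 58, 56, 56, 56, 55, 54, 54, 54, 51, 47, 48, 47, 47, 45, 44, 45, 42, 41, 36, 86, 172, 172, 168, 161, 131, 120, 121, 122, 118]
0.007 rim 0.08583500000642696 g/r 0.076901360435742 red low 0.07333266030503896 foot 0.054771047688103314
0.008 rim 0.08583500000642696 g/r 0.0778739273823594 red low 0.07433632127796583 foot 0.05597638672680483
0.009 rim 0.08583500000642696 g/r 0.07882714975763228 red low 0.07531649219158584 foot 0.05712183105242474
0.01 rim 0.08583500000642696 g/r 0.0797675083298951 red low 0.07628118327071337 foot 0.05823038201691075
(np.float64(245.78094532022823), np.float64(147.83976110838182)) (np.float64(235.0407511443605), np.float64(147.71289885630438))
```

The picture puts the green's lower edge about 6 mm below the sleeve's edge, which would mean less load than the force readings suggest. I want a flatter look from the left-front, where the arm has room. First I bring the tool upright.

Request:
step_arm(
  steps=[
    [0, 0, -0.1, 0, 0.058, 0, 50],
    [0, 0, 0, 0, 0.059, 0, 20],
    [0, 0, 0, 0, 0.059, 0, 0],
    [0, 0, -0.1, 0, 0.059, 0, 0],
    [0, 0, 0, 0, 0, 0, 0],
  ],
)

```text
time: 21.62
tool_pos: [0.4104, -0.1177, 0.2529]
orientation: [-0.016, 3.125, -0.011]
force: [-0.8, 1.3, -0.4]
finger_gap: 0.001
grip_force: 0.0
```

```bash
cat > st.py <<'E'
from h import *
s=bot.read_state();print(s["time"],s["tool_pos"].round(4),s["joints"].round(2),s["force"].round(1));print(R.from_rotvec(s["orientation"]).as_matrix().round(3))
E
python3 st.py
```

```text
21.625 [ 0.4104 -0.1177  0.2529] [-0.47 -0.31  2.    0.    1.43 -2.05] [-0.8  1.3 -0.4]
[[-1.    -0.01   0.017]
 [-0.01   1.    -0.007]
 [-0.017 -0.007 -1.   ]]
```

Request:
step_arm(
  steps=[
    [-0.025, 0.28, 0, 0, 0, 0, 0],
    [-0.025, 0.28, 0, 0, 0, 0, 0],
    [0, 0, 0, 0, 0, 0.056, 0],
    [0, 0, 0, 0, 0, 0.056, 0],
    [0, 0, 0, 0, 0, 0.056, 0],
  ],
)

```text
time: 22.25
tool_pos: [0.4164, -0.0054, 0.2516]
orientation: [0.811, 3.012, -0.001]
force: [0.9, 0.3, 0.3]
finger_gap: -0.001
grip_force: 0.0
```

Request:
step_arm(
  steps=[
    [0, 0, 0, 0, 0, 0.056, 0],
    [0, 0, 0, 0, 0, 0.056, 0],
    [0, 0, 0, 0, 0, 0.056, 0],
    [0, 0, 0, 0, -0.052, 0, 0],
    [0, 0, 0, 0, -0.052, 0, 0],
  ],
)

```text
time: 22.88
tool_pos: [0.4169, -0.0067, 0.2521]
orientation: [1.419, 2.442, -0.228]
force: [-1.3, 0.1, -0.3]
finger_gap: -0.001
grip_force: 0.0
```

Request:
step_arm(
  steps=[
    [0, 0, 0, 0, -0.052, 0, 0],
    [0, 0, 0, 0, -0.052, 0, 0],
    [0, 0, 0, 0, 0, 0, 0],
    [0, 0, 0, 0, 0, 0, 0],
  ],
)

```text
time: 23.38
tool_pos: [0.417, -0.0058, 0.2522]
orientation: [1.268, 2.184, -0.423]
force: [0.5, -0.3, 0.5]
finger_gap: -0.002
grip_force: 0.0
```

```bash
python3 st.py
```

```text
23.375 [ 0.417  -0.0058  0.2522] [ 0.28 -0.45  2.23 -0.68  1.24 -0.05] [ 0.5 -0.3  0.5]
[[-0.386  0.866  0.318]
 [ 0.685  0.5   -0.53 ]
 [-0.618  0.013 -0.786]]
```

Request:
step_arm(
  steps=[
    [0, 0, 0, 0, -0.052, 0, 0],
    [0, 0, 0, 0, 0, 0, 0],
    [0, 0, 0, 0, -0.045, 0, 0],
    [0, 0, 0, 0, 0, 0, 0],
    [0, 0, 0, 0, 0, 0, 0],
  ],
)

```text
time: 24.0
tool_pos: [0.4178, -0.0061, 0.2528]
orientation: [1.124, 1.928, -0.578]
force: [-0.7, 0.1, 0.2]
finger_gap: 0.0
grip_force: 0.0
```

```bash
python3 st.py; python3 - <<'E'
from h import *
c=cam("wrist");print(c["W"][:3,3],[np.round(proj(c,(.501,-.147,z))) for z in (.05,.085,.116)])
s=bot.read_state();Rm=R.from_rotvec(s["orientation"]).as_matrix();print("75mm down in tool:",Rm.T@[0,0,-.075]/.2)
E
```

```text
24.0 [ 0.4178 -0.0061  0.2528] [ 0.48 -0.32  2.29 -1.02  1.31  0.32] [-0.7  0.1  0.2]
[[-0.273  0.867  0.417]
 [ 0.495  0.498 -0.712]
 [-0.825  0.012 -0.565]]
[0.33808305 0.12909623 0.27560749] [array([277., 116.]), array([278., 142.]), array([278., 165.])]
75mm down in tool: [ 0.30951514 -0.00493646  0.21166248]
```

Request:
step_arm(
  steps=[
    [0.124, -0.002, 0.085, 0, 0, 0, 0],
    [0.124, -0.002, 0.085, 0, 0, 0, 0],
    [0, 0, 0, 0, 0, 0, 0],
    [0, 0, 0, 0, 0, 0, 0],
  ],
)

```text
time: 24.55
tool_pos: [0.4183, -0.006, 0.1938]
orientation: [1.122, 1.924, -0.577]
force: [-0.1, 0.7, 0.2]
finger_gap: -0.001
grip_force: 0.0
```

```bash
python3 st.py; python3 - <<'E'
from h import *
c=cam("wrist");save(c,"pics/w10.png")
P=[proj(c,(.501,-.147,z)) for z in(.116,.1,.085,.07)];print(np.round(P,1))
o=c["W"][:3,3];print("cam",o,"elev",np.degrees(np.arctan2(o[2]-.082,np.hypot(*(o[:2]-[.501,-.147])))))
hsv=cv2.cvtColor(c["img"],cv2.COLOR_RGB2HSV);u=int(P[1][0])
for y in range(int(P[3][1])-12,int(P[0][1])+12):print(y,[hsv[y,x].tolist() for x in(u-6,u,u+6)])
E
```

```text
24.55 [ 0.4183 -0.006   0.1938] [ 0.48 -0.21  2.33 -1.07  1.23  0.46] [-0.1  0.7  0.2]
[[-0.27   0.867  0.419]
 [ 0.493  0.499 -0.713]
 [-0.827  0.014 -0.562]]
[[278.2 213.2]
 [278.  199.4]
 [277.8 186.9]
 [277.6 174.7]]
cam [0.33842467 0.12920211 0.21598851] elev 22.688085891006843
162 [[90, 6, 255], [114, 14, 90], [90, 15, 138]]
163 [[95, 16, 194], [105, 17, 88], [105, 17, 89]]
164 [[105, 19, 107], [108, 14, 90], [105, 19, 80]]
165 [[107, 19, 95], [114, 14, 90], [115, 18, 85]]
166 [[105, 16, 97], [120, 14, 91], [108, 16, 82]]
167 [[107, 18, 100], [114, 14, 91], [105, 13, 81]]
168 [[105, 21, 98], [105, 17, 90], [107, 22, 83]]
169 [[107, 19, 94], [114, 14, 90], [105, 18, 84]]
170 [[111, 21, 85], [115, 17, 92], [113, 12, 85]]
171 [[115, 18, 84], [110, 17, 91], [108, 15, 83]]
172 [[102, 16, 82], [108, 14, 91], [102, 15, 83]]
173 [[107, 21, 85], [113, 12, 88], [114, 15, 87]]
174 [[114, 15, 83], [110, 17, 91], [102, 15, 83]]
175 [[110, 18, 83], [105, 22, 93], [96, 15, 83]]
176 [[110, 18, 85], [114, 14, 89], [111, 22, 83]]
177 [[113, 12, 83], [179, 144, 85], [173, 42, 79]]
178 [[178, 105,
[... 1653 characters left out ...]
3], [117, 20, 125]]
212 [[113, 25, 83], [116, 20, 100], [115, 21, 135]]
213 [[120, 18, 86], [117, 20, 117], [115, 22, 148]]
214 [[111, 20, 91], [117, 21, 124], [114, 22, 164]]
215 [[109, 22, 91], [115, 24, 130], [118, 20, 178]]
216 [[116, 22, 93], [115, 22, 141], [115, 22, 195]]
217 [[113, 21, 95], [118, 21, 161], [113, 22, 208]]
218 [[116, 22, 94], [116, 23, 168], [115, 22, 218]]
219 [[111, 19, 94], [115, 23, 147], [115, 19, 223]]
220 [[110, 23, 100], [115, 22, 199], [113, 19, 226]]
221 [[116, 20, 104], [118, 21, 148], [113, 15, 228]]
222 [[111, 17, 107], [115, 26, 117], [111, 15, 231]]
223 [[117, 25, 112], [120, 22, 118], [113, 14, 235]]
224 [[115, 24, 117], [114, 28, 128], [115, 24, 233]]
```

At 22.7° elevation the middle column shows stem, red ring (177–178), a thin grey gap (179), green (180–181) and the sleeve (from 182). So green is clearly visible under the edge. Going 50 mm lower gives an almost unobstructed reading.

Request:
step_arm(
  steps=[
    [0.1, -0.002, 0.07, 0, 0, 0, 0],
    [0.1, -0.002, 0.07, 0, 0, 0, 0],
    [0, 0, 0, 0, 0, 0, 0],
    [0, 0, 0, 0, 0, 0, 0],
  ],
)

```text
time: 25.1
tool_pos: [0.4185, -0.0063, 0.145]
orientation: [1.121, 1.924, -0.577]
force: [-1.2, 0.0, 0.3]
finger_gap: -0.002
grip_force: 0.0
```

```bash
cat > r2.py <<'E'
from h import *
import sys
c=cam("wrist");save(c,sys.argv[1]);s=bot.read_state();print(s["time"],s["tool_pos"],s["joints"].round(2))
ax=np.array([.5012,-.147]);o=c["W"][:3,3];D=np.hypot(*(o[:2]-ax));print("cam",o,"elev",np.degrees(np.arctan2(o[2]-.082,D)))
P=[proj(c,(*ax,z)) for z in(.1,.08)];u=int(round(P[0][0]));print(P)
im=c["img"].astype(int);hsv=cv2.cvtColor(c["img"],cv2.COLOR_RGB2HSV)
v0,v1=int(P[1][1])-22,int(P[0][1])+6
for y in range(v0,v1):print(y,[im[y,x].tolist() for x in(u-4,u-1,u+2)])
y=v0+5;print("widths",im[v0+6,u-24:u+24,1].tolist(),im[v1-4,u-24:u+24,1].tolist())
E
python3 r2.py pics/w11.png
```

```text
25.15 [ 0.41856014 -0.0061687   0.14505532] [ 0.48 -0.09  2.35 -1.12  1.17  0.59]
cam [0.33849958 0.12884438 0.16704288] elev 14.871647473033407
[(np.float64(278.6256281885963), np.float64(242.44486008642798)), (np.float64(278.32904413426786), np.float64(224.264674684484))]
202 [[93, 95, 99], [84, 87, 89], [99, 103, 107]]
203 [[79, 80, 85], [83, 86, 89], [80, 83, 87]]
204 [[83, 85, 90], [83, 88, 91], [83, 84, 88]]
205 [[83, 86, 90], [85, 89, 91], [84, 86, 90]]
206 [[85, 86, 91], [86, 89, 91], [84, 85, 89]]
207 [[85, 87, 92], [84, 86, 90], [83, 85, 89]]
208 [[84, 86, 91], [85, 87, 91], [84, 86, 89]]
209 [[86, 87, 91], [86, 87, 92], [83, 85, 88]]
210 [[86, 87, 92], [86, 89, 92], [84, 85, 89]]
211 [[86, 87, 91], [84, 87, 91], [83, 85, 90]]
212 [[84, 87, 90], [86, 87, 91], [83, 86, 90]]
213 [[85, 87, 92], [84, 88, 92], [85, 86, 91]]
214 [[84, 87, 90], [85, 86, 92], [85, 86, 90]]
215 [[86, 87, 91], [85, 86, 90], [84, 84, 89]]
216 [[84, 88, 92], [85, 89, 94], [85, 88, 91]]
217 [[84, 88, 92], [85, 88, 93], [85, 89, 93]]
218 [[84, 84, 89], [85, 86, 91], [85, 85, 90]]
219 [[85, 53, 53], [85, 
[... 1073 characters left out ...]
], [43, 46, 48], [41, 45, 46]]
243 [[46, 48, 50], [42, 46, 49], [42, 46, 49]]
244 [[46, 48, 51], [45, 50, 53], [47, 49, 54]]
245 [[61, 64, 67], [65, 68, 71], [65, 69, 73]]
246 [[102, 103, 109], [99, 101, 104], [101, 103, 108]]
247 [[87, 90, 93], [88, 91, 95], [87, 90, 94]]
widths [124, 124, 124, 126, 126, 127, 127, 127, 128, 128, 128, 127, 127, 126, 124, 109, 97, 95, 85, 84, 86, 87, 88, 87, 87, 86, 86, 85, 80, 79, 82, 110, 131, 134, 131, 131, 129, 129, 130, 124, 126, 129, 147, 147, 148, 149, 147, 149] [85, 78, 46, 12, 15, 13, 13, 14, 3, 11, 32, 52, 43, 43, 48, 42, 45, 46, 46, 48, 48, 50, 50, 50, 51, 49, 49, 51, 48, 49, 45, 45, 43, 47, 43, 42, 38, 87, 161, 60, 12, 32, 32, 27, 63, 72, 109, 47]
```

The low view (15°) is clear: red at rows 219–220, green at 222–224, sleeve from 225. About 2.5 mm of green is visible and about 1.6 mm hidden, so the edge is just on the ring's upper end (~125–150 N). The force reading says ~185 N. Another 60° is safe by both estimates, so I return to the grip.

Request:
step_arm(
  steps=[
    [-0.217, 0, -0.1475, 0, 0, 0, 60],
    [-0.217, 0, -0.1475, 0, 0, 0, 60],
    [0, 0, 0, 0, 0.0517, 0, 60],
    [0, 0, 0, 0, 0.0517, 0, 60],
    [0, 0, 0, 0, 0.0517, 0, 60],
  ],
)

```text
time: 25.78
tool_pos: [0.4171, -0.0064, 0.2511]
orientation: [1.351, 2.334, -0.312]
force: [-0.7, -0.5, -0.7]
finger_gap: 0.598
grip_force: 0.0
```

Request:
step_arm(
  steps=[
    [0, 0, 0, 0, 0.0517, 0, 60],
    [0, 0, 0, 0, 0.0517, 0, 60],
    [0, 0, 0, 0, 0.0517, 0, 60],
    [0, 0, 0, 0, 0, 0, 60],
    [0, 0, 0, 0, 0, 0, 60],
  ],
)

```text
time: 26.4
tool_pos: [0.4163, -0.0073, 0.2487]
orientation: [1.568, 2.713, 0.015]
force: [-0.1, 0.8, 0.1]
finger_gap: 0.602
grip_force: 0.0
```

```bash
python3 - <<'E'
from h import *
s=bot.read_state();Rm=R.from_rotvec(s["orientation"]).as_matrix();print(s["tool_pos"],s["joints"].round(2));print(Rm.round(4))
print("to above grip (scaled)",Rm.T@(np.array([.4510,-.1235,s["tool_pos"][2]])-s["tool_pos"])/.2)
C=np.array([.5005,-.147]);f=lambda p:np.array([*(C+.055*np.array([np.cos(np.radians(2.94-p)),np.sin(np.radians(2.94-p))])),-p/360*.008])
print("grip570",f(570))
for p in range(570,645,15):print(p+15,(Rm.T@(f(p+15)-f(p))/.2).round(4))
print("level fix",np.degrees(R.from_matrix(Rm.T@np.c_[[*Rm[:2,0],0],[*Rm[:2,1],0],[0,0,-1]]).as_rotvec())/180)
E
```

```text
[ 0.41627037 -0.00731347  0.24869217] [-0.21 -0.33  2.02  0.01  1.44 -0.74]
[[-0.4991  0.8665  0.0114]
 [ 0.8665  0.4991  0.0044]
 [-0.0019  0.0121 -0.9999]]
to above grip (scaled) [-5.90072372e-01 -1.39465872e-01 -5.54228490e-04]
grip570 [ 0.45152082 -0.12197922 -0.01266667]
585 [0.0309 0.0648 0.0024]
600 [0.0131 0.0706 0.0025]
615 [-0.0056  0.0715  0.0025]
630 [-0.024   0.0676  0.0025]
645 [-0.0407  0.0591  0.0025]
level fix [3.85338036e-03 6.11802040e-04 4.56880770e-18]
```

Request:
step_arm(
  steps=[
    [-0.19, -0.045, 0, 0.0039, 0.0006, 0, 60],
    [-0.2, -0.047, 0, 0, 0, 0, 60],
    [-0.2, -0.047, 0, 0, 0, 0, 60],
    [0, 0, 0, 0, 0, 0, 60],
    [0, 0, 0, 0, 0, 0, 60],
  ],
)

```text
time: 27.02
tool_pos: [0.451, -0.1218, 0.248]
orientation: [-1.568, -2.72, -0.001]
force: [0.0, 0.4, -0.4]
finger_gap: 0.598
grip_force: 0.0
```

Request:
step_arm(
  steps=[
    [0, 0, 0.1, 0, 0, 0, 60],
    [0, 0, 0, 0, 0, 0, 60],
  ],
)

```text
time: 27.28
tool_pos: [0.4501, -0.1213, 0.2268]
orientation: [-1.566, -2.718, -0.001]
force: [-0.4, -0.9, -1.0]
finger_gap: 0.601
grip_force: 0.0
```

```bash
python3 - <<'E'
from h import *
s=bot.read_state();Rm=R.from_rotvec(s["orientation"]).as_matrix();print(s["tool_pos"],s["force"],Rm.round(4)[2])
print("delta",Rm.T@(np.array([.451,-.1232,.175])-s["tool_pos"])/.2)
c=cam("wrist");save(c,"pics/w12.png");hsv=cv2.cvtColor(c["img"],cv2.COLOR_RGB2HSV)
m=((hsv[:,:,0]<18)&(hsv[:,:,1]>100)&(hsv[:,:,2]>40)).astype(np.uint8)
for k in cv2.findContours(m,0,2)[0]:
    if cv2.contourArea(k)>200:print("brown",cv2.contourArea(k),cv2.boundingRect(k))
print("exp griptop",proj(c,(.451,-.1232,.206)),"gripbot",proj(c,(.451,-.1232,.17)))
E
```

```text
[ 0.45008534 -0.12129967  0.2268092 ] [-0.43383677 -0.930227   -0.99497037] [ 0.0044 -0.0019 -1.    ]
delta [-0.01165282 -0.0003238   0.25899835]
brown 1851.0 (235, 215, 57, 65)
brown 1713.5 (267, 138, 85, 60)
brown 579.0 (424, 79, 34, 24)
exp griptop (np.float64(278.8669968190972), np.float64(250.26095643592464)) gripbot (np.float64(278.56011388600393), np.float64(229.33968040896895))
```

```bash
python3 - <<'E'
from h import *
b=cv2.imread("pics/w12.png");hsv=cv2.cvtColor(b,cv2.COLOR_BGR2HSV)
m=((hsv[:,:,0]<18)&(hsv[:,:,1]>100)&(hsv[:,:,2]>40)).astype(np.uint8)
for y in range(212,290,4):
    xs=np.nonzero(m[y,225:305])[0]+225;print(y,(xs.min(),xs.max(),len(xs)) if len(xs) else "")
# fingers midline: dark runs
for y in(290,310):print([ (int(x)) for x in np.nonzero(np.diff((hsv[y,150:420,2]<60).astype(int)))[0]+150])
E
```

```text
212 
216 (np.int64(258), np.int64(258), 1)
220 (np.int64(256), np.int64(257), 2)
224 (np.int64(254), np.int64(275), 7)
228 (np.int64(252), np.int64(287), 28)
232 (np.int64(250), np.int64(289), 35)
236 (np.int64(248), np.int64(291), 40)
240 (np.int64(246), np.int64(291), 44)
244 (np.int64(244), np.int64(290), 44)
248 (np.int64(241), np.int64(291), 48)
252 (np.int64(239), np.int64(291), 37)
256 (np.int64(237), np.int64(291), 43)
260 (np.int64(235), np.int64(290), 39)
264 (np.int64(235), np.int64(287), 31)
268 (np.int64(242), np.int64(282), 26)
272 (np.int64(250), np.int64(266), 8)
276 (np.int64(259), np.int64(266), 7)
280 
284 
288 
[170, 195, 204, 224, 294, 308, 327, 348, 356, 379]
[218, 333]
```

The grip is about 2 mm off the finger midline, so I correct that while descending and grip gently.

Request:
step_arm(
  steps=[
    [-0.006, -0.01, 0.13, 0, 0, 0, 60],
    [0, 0, 0.129, 0, 0, 0, 60],
    [0, 0, 0, 0, 0, 0, 10],
    [0, 0, 0, 0, 0, 0, 10],
    [0, 0, 0, 0, 0, 0, 10],
  ],
  squeeze=50,
)

```text
time: 27.95
tool_pos: [0.4505, -0.1252, 0.1775]
orientation: [-1.571, -2.72, -0.002]
force: [-1.1, 0.8, 0.6]
finger_gap: 0.24
grip_force: 49.1
```

Request:
step_arm(
  steps=[
    [0, 0, 0, 0, 0, 0, 10],
    [0, 0, 0, 0, 0, 0, 10],
  ],
)

```text
time: 28.2
tool_pos: [0.4504, -0.1253, 0.1772]
orientation: [-1.571, -2.719, -0.002]
force: [-3.2, 0.7, 5.4]
finger_gap: 0.241
grip_force: 49.5
```

Request:
step_arm(
  steps=[
    [0.0309, 0.0648, 0.0017, 0, 0, 0, 10],
    [0.0131, 0.0706, 0.0017, 0, 0, 0, 10],
    [0, 0, 0, 0, 0, 0, 10],
    [0, 0, 0, 0, 0, 0, 10],
  ],
)

```text
time: 28.7
tool_pos: [0.4667, -0.103, 0.1762]
orientation: [-1.567, -2.713, 0.001]
force: [-15.9, 6.4, 15.0]
finger_gap: 0.24
grip_force: 50.7
```

Resistance along the circle is 8.7 N. There is also some radial and vertical strain from a slight centring offset, which I relieve while finishing the last 30°.

Request:
step_arm(
  steps=[
    [0.002, 0.0715, -0.001, 0, 0, 0, 10],
    [-0.02, 0.0676, 0, 0, 0, 0, 10],
    [0, 0, 0, 0, 0, 0, 10],
    [0, 0, 0, 0, 0, 0, 10],
  ],
)

```text
time: 29.2
tool_pos: [0.4934, -0.091, 0.176]
orientation: [-1.567, -2.714, -0.003]
force: [-9.6, 10.0, 11.1]
finger_gap: 0.241
grip_force: 50.2
```

Now at about 626°, tangential about 8.3 N, clearly not over-tight. Release and repeat the low look.

Request:
step_arm(
  steps=[
    [0, 0, 0, 0, 0, 0, 100],
    [0, 0, 0, 0, 0, 0, 100],
    [0, 0, 0, 0, 0, 0, 100],
    [0, 0, -0.1, 0, 0, 0, 100],
    [0, 0, -0.26, 0, 0, 0, 100],
  ],
)

```text
time: 29.82
tool_pos: [0.4933, -0.093, 0.2455]
orientation: [-1.568, -2.713, 0.0]
force: [0.4, -0.3, 0.6]
finger_gap: 1.002
grip_force: 0.0
```

Request:
step_arm(
  steps=[
    [0.19, -0.04, 0, 0, 0, 0, 0],
    [0.19, -0.04, 0, 0, 0, 0, 0],
    [0.18, -0.04, 0, 0, 0, 0, 0],
    [0, 0, 0, 0, -0.0517, 0, 0],
    [0, 0, 0, 0, -0.0517, 0, 0],
  ],
)

```text
time: 30.45
tool_pos: [0.419, -0.0088, 0.2491]
orientation: [1.426, 2.464, -0.233]
force: [0.1, 0.3, -0.9]
finger_gap: -0.002
grip_force: 0.0
```

Request:
step_arm(
  steps=[
    [0, 0, 0, 0, -0.0517, 0, 0],
    [0, 0, 0, 0, -0.0517, 0, 0],
    [0, 0, 0, 0, -0.0517, 0, 0],
    [0, 0, 0, 0, -0.0517, 0, 0],
    [0, 0, 0, 0, 0, 0, 0],
  ],
)

```text
time: 31.08
tool_pos: [0.4171, -0.0075, 0.2454]
orientation: [1.111, 1.939, -0.594]
force: [0.3, 0.2, -0.3]
finger_gap: -0.002
grip_force: 0.0
```

Request:
step_arm(
  steps=[
    [0.217, 0, 0.1475, 0, 0, 0, 0],
    [0.217, 0, 0.1475, 0, 0, 0, 0],
    [0, 0, 0, 0, 0, 0, 0],
    [0, 0, 0, 0, 0, 0, 0],
  ],
)

```text
time: 31.58
tool_pos: [0.4198, -0.0083, 0.1454]
orientation: [1.119, 1.931, -0.589]
force: [0.5, 0.2, -0.4]
finger_gap: -0.0
grip_force: 0.0
```

```bash
python3 r2.py pics/w13.png | head -42
```

```text
31.625 [ 0.42019891 -0.00789836  0.1460399 ] [ 0.47 -0.09  2.34 -1.11  1.17  0.58]
cam [0.34021569 0.12700884 0.16786371] elev 15.119275757469202
[(np.float64(279.24715688195414), np.float64(241.97694287085181)), (np.float64(279.1583166922591), np.float64(223.69618355127568))]
201 [[130, 135, 137], [101, 104, 106], [101, 103, 106]]
202 [[77, 77, 81], [82, 84, 87], [81, 83, 88]]
203 [[81, 82, 86], [83, 85, 90], [83, 86, 89]]
204 [[82, 84, 89], [84, 85, 89], [82, 85, 88]]
205 [[83, 84, 88], [86, 86, 91], [84, 86, 90]]
206 [[83, 85, 90], [84, 87, 91], [86, 89, 94]]
207 [[84, 86, 90], [85, 86, 91], [86, 89, 93]]
208 [[84, 87, 90], [85, 86, 91], [85, 87, 93]]
209 [[86, 87, 90], [85, 87, 91], [86, 89, 93]]
210 [[86, 87, 92], [85, 87, 92], [83, 86, 90]]
211 [[82, 85, 89], [84, 86, 92], [84, 87, 90]]
212 [[83, 85, 90], [85, 87, 90], [83, 86, 91]]
213 [[85, 88, 90], [85, 85, 91], [85, 88, 90]]
214 [[84, 85, 89], [83, 86, 90], [84, 88, 92]]
215 [[85, 86, 91], [84, 86, 90], [83, 86, 90]]
216 [[84, 86, 91], [86, 88, 93], [84, 88, 92]]
217 [[83, 88, 91], [85, 86, 91], [84, 87, 91]]
218 [[85, 81, 
[... 319 characters left out ...]
[[42, 45, 48], [47, 52, 54], [48, 51, 53]]
226 [[46, 47, 52], [44, 47, 49], [45, 48, 51]]
227 [[45, 48, 50], [46, 48, 50], [42, 47, 49]]
228 [[47, 50, 53], [45, 49, 52], [42, 47, 51]]
229 [[45, 47, 52], [41, 44, 48], [45, 48, 51]]
230 [[41, 46, 48], [43, 47, 51], [44, 47, 50]]
231 [[44, 48, 50], [43, 48, 49], [42, 48, 49]]
232 [[43, 48, 49], [45, 49, 51], [43, 46, 48]]
233 [[45, 50, 51], [44, 48, 49], [46, 49, 53]]
234 [[45, 50, 50], [43, 47, 49], [43, 47, 50]]
235 [[44, 47, 49], [45, 48, 51], [43, 47, 49]]
236 [[42, 46, 50], [44, 47, 49], [46, 50, 51]]
237 [[44, 47, 49], [44, 47, 49], [45, 49, 52]]
238 [[45, 48, 51], [44, 49, 49], [42, 47, 50]]
239 [[43, 45, 49], [46, 49, 50], [45, 48, 52]]
```

The visible green has shrunk to about 1.4 mm, plus about 1.65 mm hidden. That is a compression of about 4.4 mm, or roughly 180 N, matching the force reading. The edge is in the middle of the green ring, the crank is seated and the robot is clear, so I hand in.

```bash
python3 -c "
from cell import bot
print(bot.job_done())"
```

```text
the job is handed in; nothing more can be done
None
```

I fitted the crank fully home on the spindle and wound it about 1¾ turns clockwise, to roughly 180 N (18 kg) by both the grip force and the ring view, with the sleeve edge on the green ring; I then let go with the robot clear and handed the job in at about 32 s.

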